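Wedge the sanding block tight in the clamping board

TASK

Clamp the cork sanding block in the wooden wedge board: slide the block into the corner against both the long fence and the end stop, then set the wedge upright and loose in the gap between block and slanted cleat, thin end first. Pick up the mallet and tap the wedge's thick end sideways with it until the wedge goes no further and sits really tight by itself. Lay the mallet flat on the table off the board, and leave the jars and the cup where they stand.

Things in the scene. Friction and masses are not known exactly. Their poses are not given: they have to be found in the camera images.
- wedge_board: Wooden wedge board screwed down on the table, plan 170 x 230 mm, floor 9 mm thick. Axes: x points from the cleat to the fence, y is the way the wedge is driven, z up; origin on the table (underside). Floor spans x -70..100, y -130..100 mm. The y = -130 end is open: the wedge enters there.
- fence (a point): Middle of the fence's inner upper edge, at board x = 75, y = 0, z = 35 mm. The fence is a straight bar along the board's y, 200 mm long.
- end_stop (a point): Middle of the end stop's upper edge, at board x = 44, y = 80, z = 35 mm. The stop is a bar along x from x = 13 to the fence; its face looks to -y.
- cleat (a point): Middle of the cleat's inner upper edge, at board x = -25, y = -5, z = 22 mm. The cleat is a low bar, y -60..50 mm, 24 mm wide; its inner face slants with the wedge's taper: x = -19 at y = 40, x = -32 at y = -60 mm.
- wedge_seat (a point): Point on the board's floor (x = -11, y = -35, z = 9 mm) where the wedge's origin comes when, parallel to the board, it just fills the gap; its thick end is then 20 mm inside the open end of the floor. Tapping tight takes it only 1 mm deeper. 60 mm further out (-y) it has 8 mm of sideways play and still stands on the board.
- block: Cork sanding block, box 110 (its x) x 68 (its y) x 30 mm, about 0.15 kg, loose on the board's floor, its x near the board's +y; starts 10 to 18 mm short of the fence and 12 to 28 mm short of the stop. Origin: centre of the underside. In the corner it lies at board x = 41, y = 25 mm. It stands 17 mm higher than the cleat, so it can be pushed above the cleat.
- wedge: Loose wooden wedge standing on the table, 150 mm long (its y), 36 high, 0.12 kg: 26 mm thick at the thin end (+y), 46 at the thick end (-y). Origin: underside, mid length, 18 mm from the straight face (x = +18, goes along the block); slanted face x = -8 at the thin end to -28 at the thick end. Holds by friction. Hold it 35 mm from the thick end: no cleat or block beside it there.
- mallet: Wooden mallet lying flat, 0.3 kg. Origin: underside of the head's centre. Head 56 (x) x 80 (y) x 40 mm; flat striking faces at y = +40 and -40. Handle: bar 22 mm wide (y), 24 high, its middle 20 mm over the underside, from the head to x = -180. Balance point x = -17. Several taps of 15 to 25 N drive the wedge tight. Keep the head 3 mm or more over the board's floor.
- wedge_tip (a point): Centre of the wedge's thin end face, half way up (18 mm).
- wedge_butt (a point): Centre of the wedge's thick end face (46 x 36 mm), half way up (18 mm): strike here.
- jar_gold: Bystander: small lidded jar, 59 mm across, 50 high; origin under its centre.
- jar_silver: Bystander: smaller lidded jar, 53 mm across, 44 high; origin under its centre.
- cup: Bystander: paper cup, 50 mm across, 39 high; origin under its centre.
There are look-alikes about, which are no part of the job. Leave any yellow look-alike of the block alone.

How it is judged:
By the outcome, as a careful person would: the job done as asked, in the order asked, and still so for the second after the job is handed in, with the robot touching nothing.
It also fails if it takes over 72 s, if anything falls off the work surface, if the arm or the gripper's body presses on something with over 40 N, if the wrist force passes 120 N, or if a joint passes its speed limit or range.

ROBOT

A 6-joint arm with a two-finger parallel gripper is mounted at the origin on a cart in front of the work surface, level with it; the furniture and walls round the work are solid. World frame = base frame: x ahead of the robot, y to its left, z up, the work surface at z = 0. Lengths are in m, angles in rad, forces in N, time in s.
With the tool pointing down it reaches from about 0.35 to 0.85 m from the base axis. Payload 8.1 kg.
Tool frame: the origin (TCP) lies between the finger pads; the fingertips stand tips_ahead ahead of it and the grasp point (between the pads) lies 8 mm behind it (tips_ahead is the distance from the TCP to the fingertips, in m); z points along the fingers, x is the direction in which the jaws open and shut, and the axes are right-handed (so a half turn about z gives the same grasp; the last joint's range is limited). The gripper opens to 93 mm and grips with 3 to 60 N. Pads are 15 mm wide; open, the fingers measure 128 mm over their backs; the gripper's body (75 mm by 188 mm) begins 65 mm behind the grasp point.
Start: joints at [-1.376, 0.13, 1.488, -0, 1.523, -0.085], TCP at [0.166, -0.577, 0.23] pointing down, gripper open.
Joint ranges: [-2.96, 2.96], [-0.89, 2.26], [0.02, 2.5], [-1.34, 4.48], [0, 2.73], [-2.66, 2.66]. Speed limits (rad/s): [2.39, 2.39, 2.79, 3.14, 3.14, 3.14].

INTERFACE

Orientations are given as a rotation vector (axis times angle).
In Python, from plant import * gives the robot as it stands.
- The arm moves only by the tool play_rows, never from a script. Its argument "increments" is a list that holds one entry, the list of rows, each a list of 4 numbers: the shift along the tool's x, y, z in cm, then the turn about the tool's z in rad. A call has 1 to 5 rows; each row is the pose to reach, as a shift and turn from the pose measured when the call began, along the tool's axes at that moment; what a row does not reach only later rows make up. A row lasts 1/10 s, in which the tool goes at most 50 mm and 8.59 degrees, less where a joint would pass 70% of its speed; a pose out of reach is approached as far as the arm can. A call with a gripper value outside its range is refused whole. "jaw" is the finger opening in cm, from 0 to 9.3, set as the call begins (left out, the last holds). The fingers move at their own pace and stop on an object; "squeeze" is the grip in N (left out, the last holds). Time passes only in rows, so rows that repeat a pose let the fingers close. It gives the time, the measured TCP pose, the force and the opening at its end, in the units of the state.
- read_state(): the state, without advancing time (a new reading comes with each control period).
- read_camera(name): name is "scene" or "top" or "wrist"; returns (picture, depth): 480x640x3 uint8, blue, green, red; 480x640 float32, m along the optical axis (not along the pixel's ray), 0 where there is no reading.
- camera_params(name): a dict with "K" (3x3 intrinsics, pixels), "k1" (the pictures are not rectified: a ray, as slopes to the right and down, at radius r is drawn at 1 + k1 r^2 times it, then the intrinsics apply), "eye" and "orientation" of the camera in the world. Camera axes: x right, y up, looking along -z (the intrinsics and any distortion apply to the point x, -y, -z); pixel columns grow to the right and rows downward; lengths in m; the calibration is good to about 2 mm. A picture is of the moment at which its call begins: read the wrist's pose just before it. camera_params takes no time and is no camera call; for the wrist camera it gives the pose at the moment of the call.
- close_job(): hands the job in, once; it reports no verdict.
The state is a dict: "t": time; "q": joint angles; "dq": joint speeds; "joint_torque": joint torques, N m; "tool_pos": TCP position; "orientation": TCP orientation; "force": force on the tool from outside, world axes, zero at the start; "wrist_torque": the same for the moment, N m; "opening": finger opening in m.
Only numpy, scipy, OpenCV 4.12 (cv2) and the standard library are available. Lean on these libraries where they do the work, as an engineer would, in place of code of your own. Each camera call takes 0.05 s, during which the arm holds its last target.

## Working session

There is one attempt and no reset: what is moved stays moved. The work goes in short steps, Python scripts to look and compute and a tool call to move; the robot and the scene stay as the last step left them, time stands still between calls to the robot, and variables do not carry over. Pictures are saved under pics/ and viewed, and the job is handed in when it is done.

Besides the shell and the picture viewer there is one more tool, called after "Call:" as name([rows], argument=value, ...), one row to a line, values as JSON. play_rows: Moves the arm, as the interface text tells. Its arguments: {"type":"object","properties":{"increments":{"type":"array"},"jaw":{"type":"number"},"squeeze":{"type":"number"}},"required":["increments"]}

```bash
ls; mkdir -p pics; python3 - <<'E'
from plant import *
import cv2
s=read_state();print(s)
for n in("scene","top","wrist"):
    p=camera_params(n);print(n,p)
    im,d=read_camera(n);cv2.imwrite(f"pics/{n}0.png",im)
    import numpy as np;np.save(f"pics/{n}0.npy",d)
E
```

```text
pics
{'t': 0.0, 'q': array([-1.37640865e+00,  1.31126246e-01,  1.48927455e+00,  1.41778285e-05,
        1.52298362e+00, -8.53740493e-02]), 'dq': array([-0.00078347, -0.00117614,  0.00084232,  0.00048982, -0.001512  ,
        0.00047382]), 'joint_torque': array([ 6.54822215e-04, -5.59832418e+01, -4.91758776e+01,  7.66410213e-02,
        3.50363553e-02, -1.42203762e-04]), 'tool_pos': array([ 0.16561262, -0.57612846,  0.22861088]), 'orientation': array([-2.50850356e+00,  1.88929355e+00,  2.07996708e-03]), 'force': array([ 1.35634487, -0.36147482, -0.33298466]), 'wrist_torque': array([0.0457694 , 0.0343376 , 0.04556513]), 'opening': 0.0931792065497928}
scene {'K': array([[527.0850709 ,   0.        , 329.03963951],
       [  0.        , 527.0850709 , 239.58733651],
       [  0.        ,   0.        ,   1.        ]]), 'k1': 0.007883728741606998, 'eye': array([-0.14909251,  0.68081247,  1.26306049]), 'orientation': array([ 0.34175559, -0.82069691, -2.2018992 ])}
top {'K': array([[531.00100166,   0.        , 328.13776592],
       [  0.        , 531.00100166, 238.22863446],
       [  0.        ,   0.        ,   1.        ]]), 'k1': -0.14636476423363956, 'eye': array([ 0.43568105, -0.02144802,  1.31158911]), 'orientation': array([ 0.09336422, -0.08978302, -1.59386153])}
wrist {'K': array([[342.18727092,   0.        , 322.99087381],
       [  0.        , 342.18727092, 239.42499741],
       [  0.        ,   0.        ,   1.        ]]), 'k1': -0.0590122841677257, 'eye': array([ 0.23498921, -0.55736275,  0.38335813]), 'orientation': array([-0.22549715,  0.17237328, -1.28354867])}
```

View pics/top0.png

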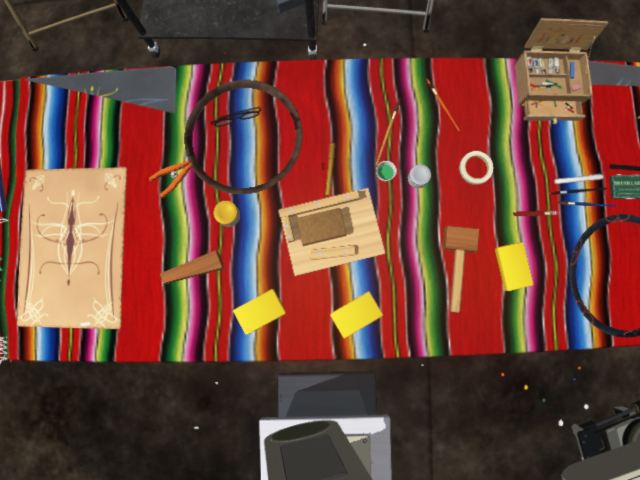

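View pics/scene0.png

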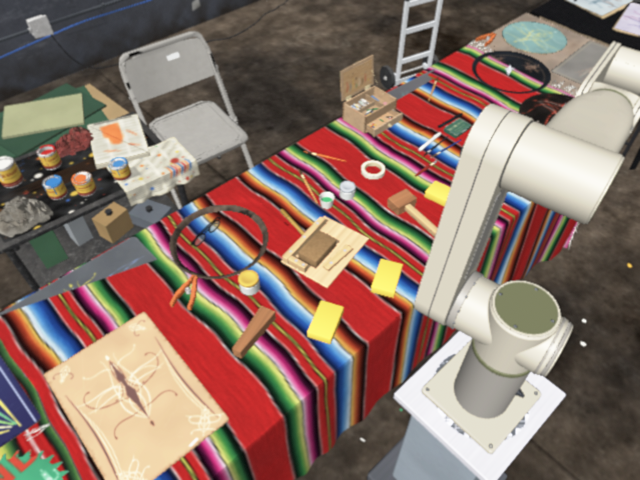

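View pics/wrist0.png

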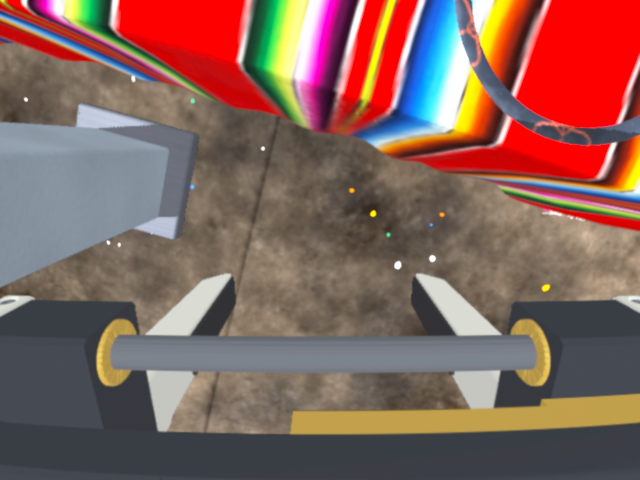

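```bash
cat > h.py <<'E'
from plant import *
import numpy as np, cv2
from scipy.spatial.transform import Rotation as R
def cam(p):
    return p["K"],p["k1"],np.array(p["eye"]),R.from_rotvec(p["orientation"]).as_matrix()
def rays(p,uv):
    K,k1,e,M=cam(p); uv=np.asarray(uv,float).reshape(-1,2)
    x=cv2.undistortPoints(uv.reshape(-1,1,2),K,np.array([k1,0,0,0,0.])).reshape(-1,2)
    return e,np.c_[x[:,0],-x[:,1],-np.ones(len(x))]@M.T
def onz(p,uv,z):
    e,d=rays(p,uv); z=np.broadcast_to(z,(len(d),)); return e+d*((z-e[2])/d[:,2])[:,None]
def bydepth(p,uv,dep):
    e,d=rays(p,uv); return e+d*np.asarray(dep).reshape(-1,1)
def proj(p,X):
    K,k1,e,M=cam(p); c=(np.asarray(X,float).reshape(-1,3)-e)@M
    r,_=cv2.projectPoints(np.c_[c[:,0],-c[:,1],-c[:,2]],np.zeros(3),np.zeros(3),K,np.array([k1,0,0,0,0.])); return r.reshape(-1,2)
def heightmap(p,d):
    v,u=np.mgrid[0:480,0:640]; X=bydepth(p,np.c_[u.ravel(),v.ravel()],d.ravel()).reshape(480,640,3)
    X[d<=0]=np.nan; return X
E
python3 - <<'E'
from h import *
im=cv2.imread("pics/top0.png");d=np.load("pics/top0.npy")
p=camera_params("top");X=heightmap(p,d)
z=X[...,2]
np.set_printoptions(precision=4,suppress=True)
for uv in [(270,300),(430,200),(430,320),(150,250),(320,228),(330,253),(380,255),(192,267),(460,238),(457,290),(226,212),(386,170),(419,175)]: print(uv,X[uv[1],uv[0]])
c=im[150:340,150:500];c=cv2.resize(c,None,fx=2.28,fy=2.28,interpolation=cv2.INTER_CUBIC);cv2.imwrite("pics/top0c.png",c)
zz=np.clip(z[150:340,150:500]*1000*4,0,255).astype(np.uint8);zz=cv2.resize(zz,None,fx=2.28,fy=2.28,interpolation=cv2.INTER_NEAREST);cv2.imwrite("pics/top0z.png",zz)
E
```

```text
(270, 300) [0.4392 0.1231 0.0314]
(430, 200) [ 0.6789 -0.2791  0.0026]
(430, 320) [ 0.3802 -0.2641  0.0109]
(150, 250) [0.5699 0.4291 0.0036]
(320, 228) [ 0.6094 -0.0014  0.0409]
(330, 253) [ 0.5498 -0.024   0.0232]
(380, 255) [ 0.5427 -0.1468  0.0118]
(192, 267) [0.5227 0.3125 0.0347]
(460, 238) [ 0.5767 -0.3412  0.039 ]
(457, 290) [ 0.451  -0.3278  0.0375]
(226, 212) [0.6528 0.2249 0.0522]
(386, 170) [ 0.754  -0.1689  0.0209]
(419, 175) [ 0.734  -0.2469  0.0445]<stdin>:8: RuntimeWarning: invalid value encountered in cast
```

View pics/top0c.png

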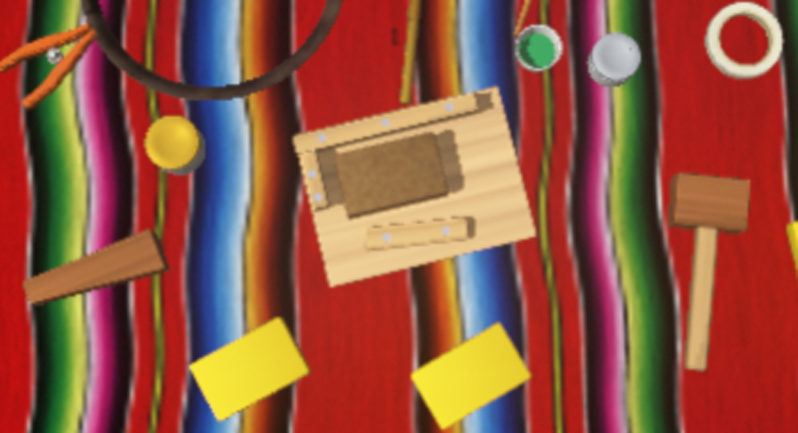

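View pics/top0z.png

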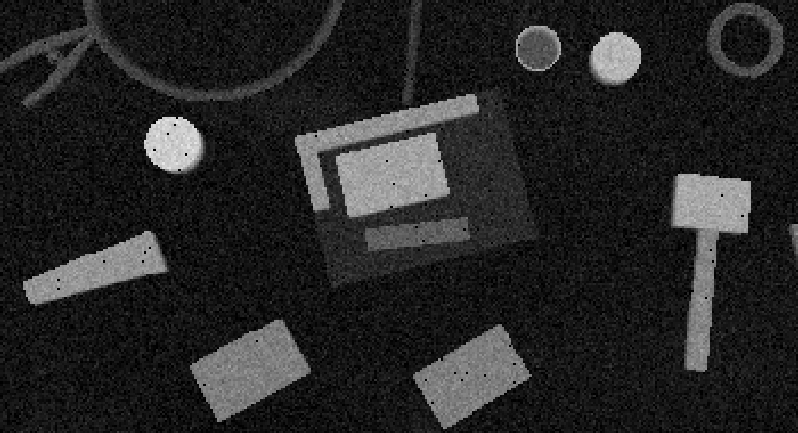

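```bash
cat >> h.py <<'E'
from scipy.optimize import minimize
def sd(parts,P):
    """signed dist (in>0) of pts to union of convex polygons (ccw)"""
    out=np.full(len(P),-9.)
    for q in parts:
        q=np.array(q,float); 
        if cv2.contourArea(q.astype(np.float32),True)>0: q=q[::-1]   # cv2 sign
        e=np.roll(q,-1,0)-q; n=np.c_[-e[:,1],e[:,0]]/np.linalg.norm(e,axis=1)[:,None]
        s1=((P[:,None]-q[None])*n).sum(2); 
        a=s1.min(1); b=(-s1).min(1); out=np.maximum(out,np.where(np.abs(a)<9,np.maximum(a,b) if False else a,a))
    return out
def rect(x0,x1,y0,y1): return [(x0,y0),(x1,y0),(x1,y1),(x0,y1)]
def fit(p,X,parts,zlo,zhi,ztop,guess,rad,w=.0012):
    """parts in object mm-> m ; guess x,y,yaw"""
    z=X[...,2]; c=np.array(guess[:2]); 
    m=(np.hypot(X[...,0]-c[0],X[...,1]-c[1])<rad)&np.isfinite(z)
    v,u=np.nonzero(m); lab=((z[m]>zlo)&(z[m]<zhi)).astype(float)
    P=onz(p,np.c_[u,v],ztop)[:,:2]
    parts=[np.array(q,float)/1000 for q in parts]
    def f(t):
        cs,sn=np.cos(t[2]),np.sin(t[2]); Q=(P-t[:2])@np.array([[cs,-sn],[sn,cs]])
        s=1/(1+np.exp(-np.clip(sd(parts,Q)/w,-30,30))); return ((s-lab)**2).mean()
    best=None
    for da in(-.1,0,.1):
        r=minimize(f,np.array(guess)+[0,0,da],method="Nelder-Mead",options=dict(initial_simplex=np.array(guess)+[0,0,da]+np.array([[0,0,0],[.012,0,0],[0,.012,0],[0,0,.1]]),xatol=1e-5,fatol=1e-9,maxiter=400))
        if best is None or r.fun<best.fun: best=r
    return best.x,best.fun*len(lab)
E
python3 - <<'E'
from h import *
q=np.array(rect(0,1,0,1),float);print(sd([q],np.array([[.5,.5],[2,.5]])))
p=camera_params("top");d=np.load("pics/top0.npy");X=heightmap(p,d)
# bias
m=np.isfinite(X[...,2])&(np.abs(X[...,2])<.008);
from scipy.ndimage import median_filter
X[...,2]=median_filter(X[...,2],3)
np.set_printoptions(precision=4,suppress=True)
bd=fit(p,X,[rect(-70,100,-130,100)],.0065,.08,.009,(.58,-.03,.25),.2);print("board",bd)
bd2=fit(p,X,[rect(75,100,-100,100),rect(13,75,80,100),],.0295,.08,.035,tuple(bd[0]),.12);print("fence",bd2)
b=bd[0]
print("block",fit(p,X,[rect(-55,55,-34,34)],.03,.08,.039,(.61,-.0,b[2]+np.pi/2),.065))
print("wedge",fit(p,X,[[(18,-75),(18,75),(-8,75),(-28,-75)]],.027,.08,.036,(.525,.31,.3),.12))
print("mallet",fit(p,X,[rect(-28,28,-40,40),rect(-180,-28,-11,11)],.022,.08,.036,(.58,-.34,0),.2))
for n,g,r,h in(("gold",(.653,.225),.0295,.05),("silver",(.734,-.247),.0265,.044),("cup",(.754,-.169),.025,.039)):
    a=np.linspace(0,2*np.pi,24,endpoint=False);print(n,fit(p,X,[np.c_[np.cos(a),np.sin(a)]*r*1000],h*.75 if n!="cup" else .01,.08,h,(*g,0),.07))
E
```

```text
[-0.5 -2. ]
board (array([ 0.58, -0.03,  0.15]), np.float64(8869.999999998337))
fence (array([ 0.5957, -0.0959,  0.2988]), np.float64(1916.9999999994254))
block (array([0.61  , 0.    , 1.6208]), np.float64(1428.9999999997322))
wedge (array([0.525, 0.31 , 0.2  ]), np.float64(896.999999999832))
mallet (array([ 0.58, -0.34, -0.1 ]), np.float64(2862.999999999464))
gold (array([0.6532, 0.2253, 0.0033]), np.float64(458.999999999819))
silver (array([ 0.7341, -0.247 , -0.0396]), np.float64(388.9999999987558))
cup (array([ 0.7522, -0.162 , -0.0714]), np.float64(424.99999999587084))
```

Polygon orientation sign is flipped; fix.

```bash
sed -i 's/True)>0: q=q/True)<0: q=q/' h.py
cat > fitall.py <<'E'
from h import *
from scipy.ndimage import median_filter
np.set_printoptions(precision=4,suppress=True)
def top(save=None):
    p=camera_params("top"); im,d=read_camera("top")
    if save: cv2.imwrite(save,im)
    X=heightmap(p,d); X[...,2]=median_filter(X[...,2],3); return p,X,im
W=[[(18,-75),(18,75),(-8,75),(-28,-75)]]
M=[rect(-28,28,-40,40),rect(-180,-28,-11,11)]
E
python3 - <<'E'
from fitall import *
q=np.array(rect(0,1,0,1),float);print(sd([q],np.array([[.5,.5],[2,.5]])))
p=camera_params("top");d=np.load("pics/top0.npy");X=heightmap(p,d)
X[...,2]=median_filter(X[...,2],3)
z=X[...,2];print("table z bias",np.nanmedian(z[100:300,200:450]))
bd=fit(p,X,[rect(-70,100,-130,100)],.0065,.08,.009,(.58,-.03,.25),.2);print("board",bd)
bd2=fit(p,X,[rect(75,100,-100,100),rect(13,75,80,100),],.0295,.08,.035,tuple(bd[0]),.12);print("fence",bd2)
b=bd[0]
print("block",fit(p,X,[rect(-55,55,-34,34)],.03,.08,.039,(.61,-.0,b[2]+np.pi/2),.065))
print("wedge",fit(p,X,W,.027,.08,.036,(.525,.31,.3),.12))
print("mallet",fit(p,X,M,.022,.08,.036,(.58,-.34,0),.2))
for n,g,r,h in(("gold",(.653,.225),.0295,.05),("silver",(.734,-.247),.0265,.044),("cup",(.754,-.169),.025,.039)):
    a=np.linspace(0,2*np.pi,24,endpoint=False);print(n,fit(p,X,[np.c_[np.cos(a),np.sin(a)]*r*1000],h*.75 if n!="cup" else .01,.08,h,(*g,0),.07))
E
```

```text
[ 0.5 -1. ]
table z bias 0.005459114967133916
board (array([ 0.5879, -0.0182,  0.2112]), np.float64(2530.5410995911466))
fence (array([ 0.5855, -0.0198,  0.2165]), np.float64(1344.4933148744035))
block (array([ 0.6143, -0.0047,  1.7777]), np.float64(197.85478765246538))
wedge (array([0.5191, 0.3181, 0.361 ]), np.float64(35.12794994436668))
mallet (array([ 0.5761, -0.3451, -0.1447]), np.float64(1580.6996167704178))
gold (array([0.6523, 0.2274, 0.0979]), np.float64(19.432626263005556))
silver (array([ 0.7354, -0.2486,  0.033 ]), np.float64(34.052678885679896))
cup (array([ 0.7485, -0.1651, -0.0268]), np.float64(114.07112838987626))
```

```bash
cat >> fitall.py <<'E'
def debias(X):
    z=X[...,2]; m=np.isfinite(z)&(z>-.02)&(z<.03); v,u=np.nonzero(m)
    s=(u>110)&(u<510)&(v>110)&(v<345); u,v=u[s],v[s]; x=(u-320)/200.;y=(v-230)/100.;zz=z[v,u]
    A=np.c_[np.ones_like(x),x,y,x*x,x*y,y*y]; w=np.ones(len(zz),bool)
    for _ in range(15):
        c=np.linalg.lstsq(A[w],zz[w],rcond=None)[0]; r=zz-A@c; w=np.abs(r)<.005
    V,U=np.mgrid[0:480,0:640]; x=(U-320)/200.;y=(V-230)/100.
    X=X.copy(); X[...,2]-=c[0]+c[1]*x+c[2]*y+c[3]*x*x+c[4]*x*y+c[5]*y*y; return X,c,r[w].std()
def run(p,X,which="board fence cleat block wedge mallet jars",b=(.5879,-.0182,.2112),wg=(.519,.318,.36),mg=(.576,-.345,-.05),kg=None):
    X,c,s=debias(X);print("bias",c,s); o={}
    if "board" in which: o["board"]=fit(p,X,[rect(-70,100,-130,100)],.005,.08,.009,b,.2)
    if "fence" in which: o["fence"]=fit(p,X,[rect(75,100,-100,100),rect(13,75,80,100)],.0285,.08,.035,b,.22)
    if "block" in which: o["block"]=fit(p,X,[rect(-55,55,-34,34)],.03,.08,.039,kg or (.614,-.005,1.78),.065)
    if "wedge" in which: o["wedge"]=fit(p,X,W,.027,.08,.036,wg,.12)
    if "mallet" in which:
        o["head"]=fit(p,X,M[:1],.03,.08,.04,mg,.055)
        o["mallet"]=fit(p,X,M,.022,.08,.037,mg,.22)
    if "jars" in which:
      for n,g,r,h in(("gold",(.653,.225),.0295,.05),("silver",(.734,-.247),.0265,.044),("cup",(.754,-.169),.025,.039)):
        a=np.linspace(0,2*np.pi,24,endpoint=False);o[n]=fit(p,X,[np.c_[np.cos(a),np.sin(a)]*r*1000],h*.75 if n!="cup" else .01,.08,h,(*g,0),.07)
    for k,(a,b_) in o.items(): print(k,a,round(b_,1))
    return o
E
python3 - <<'E'
from fitall import *
p=camera_params("top");d=np.load("pics/top0.npy");X=heightmap(p,d)
X[...,2]=median_filter(X[...,2],3)
o=run(p,X)
im=cv2.imread("pics/top0.png")
big=cv2.resize(im,None,fx=4,fy=4,interpolation=cv2.INTER_CUBIC)
def dr(parts,t,z,col):
    for q in parts:
        q=np.array(q)/1000;c,s=np.cos(t[2]),np.sin(t[2]);Q=q@np.array([[c,s],[-s,c]])+t[:2]
        uv=proj(p,np.c_[Q,np.full(len(Q),z)]);cv2.polylines(big,[np.round(uv*4+1.5).astype(np.int32)],True,col,1)
dr([rect(-70,100,-130,100)],o["board"][0],.009,(0,0,255))
b=o["board"][0]
dr([rect(75,100,-100,100),rect(13,75,80,100)],b,.035,(255,0,0))
dr([[(-19,40),(-32,-60)]],b,.022,(255,0,255))
dr([rect(-55,55,-34,34)],o["block"][0],.039,(0,255,0))
dr(W,o["wedge"][0],.036,(0,255,0));dr(M[:1],o["head"][0],.04,(0,255,0));dr(M[1:],o["head"][0],.032,(0,255,0))
cv2.imwrite("pics/o1.png",big[720:1140,1080:1580]);cv2.imwrite("pics/o2.png",cv2.hconcat([big[980:1160,620:920],big[880:1260,1720:2000][:180]]))
cv2.imwrite("pics/o2.png",big[900:1260,1740:1960])
E
```

```text
bias [ 0.0054  0.0001 -0.0002 -0.      0.     -0.0004] 0.0014346528265040618
board [ 0.5883 -0.0165  0.2132] 2453.2
fence [ 0.5852 -0.0198  0.2171] 1478.5
block [ 0.6145 -0.0045  1.785 ] 175.4
wedge [0.5191 0.3186 0.3598] 39.1
head [ 0.5757 -0.346  -0.1345] 24.6
mallet [ 0.5763 -0.3454 -0.1452] 1610.1
gold [0.6527 0.2277 0.1685] 17.0
silver [ 0.7361 -0.2494 -0.0265] 13.0
cup [ 0.7485 -0.1651 -0.0329] 104.6
```

View pics/o1.png

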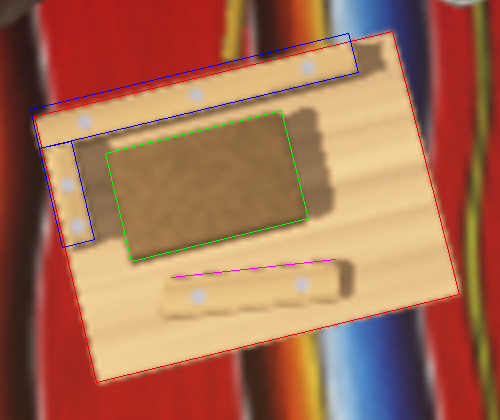

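View pics/o2.png

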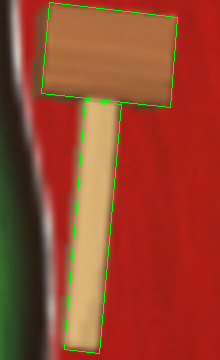

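```bash
cat >> fitall.py <<'E'
def fitboard(p,X,b=(.585,-.0198,.215)):
    """joint: floor (near parts), fence+stop top, cleat top"""
    z=X[...,2]; m=(np.hypot(X[...,0]-b[0],X[...,1]-b[1])<.22)&np.isfinite(z); v,u=np.nonzero(m); zz=z[m]
    uv=np.c_[u,v]; P9=onz(p,uv,.009)[:,:2]; P35=onz(p,uv,.035)[:,:2]; P22=onz(p,uv,.022)[:,:2]
    k=1000.
    fl=[np.array(rect(-70,100,-130,100))/k]; fe=[np.array(rect(75,100,-100,100))/k,np.array(rect(13,75.,80,100))/k]
    cl=[np.array([(-19+(-1.3),50),(-32,-60),(-56,-60),(-44.3,50)])/k]
    cl=[np.array([(-17.7,50),(-32,-60),(-56,-60),(-41.7,50)])/k]
    def f(t,parts=False):
        c,s=np.cos(t[2]),np.sin(t[2]); Rm=np.array([[c,-s],[s,c]]); tot=0
        Q=(P9-t[:2])@Rm; sel=(Q[:,0]<.06)&(Q[:,1]<.06); g=lambda pr,Q:1/(1+np.exp(-np.clip(sd(pr,Q)/.0012,-30,30)))
        e1=(np.where(sel,g(fl,Q)-(zz>.005),0)**2).sum()
        Q=(P35-t[:2])@Rm; sel=(Q[:,0]>.073)|(Q[:,1]>.078)
        lab=zz>.027; sel=(sd([np.array(rect(-15,69,-60,74))/k],Q)<0)
        e2=(np.where(sel,g(fe,Q)-lab,0)**2).sum()
        Q=(P22-t[:2])@Rm; sel=(Q[:,0]<-.01)&(Q[:,0]>-.066)
        e3=(np.where(sel,g(cl,Q)-(zz>.0155),0)**2).sum()
        return (e1,e2,e3) if parts else e1+e2+e3
    r=minimize(f,b,method="Nelder-Mead",options=dict(initial_simplex=np.array(b)+np.array([[0,0,0],[.008,0,0],[0,.008,0],[0,0,.05]]),xatol=1e-5,fatol=1e-6))
    return r.x,f(r.x,True)
E
python3 - <<'E'
from fitall import *
p=camera_params("top");d=np.load("pics/top0.npy");X=heightmap(p,d)
X[...,2]=median_filter(X[...,2],3);X,_,_=debias(X)
b,e=fitboard(p,X);print(b,e)
im=cv2.imread("pics/top0.png")
big=cv2.resize(im,None,fx=4,fy=4,interpolation=cv2.INTER_CUBIC)
def dr(parts,t,z,col):
    for q in parts:
        q=np.array(q)/1000;c,s=np.cos(t[2]),np.sin(t[2]);Q=q@np.array([[c,s],[-s,c]])+t[:2]
        uv=proj(p,np.c_[Q,np.full(len(Q),z)]);cv2.polylines(big,[np.round(uv*4+1.5).astype(np.int32)],True,col,1)
dr([rect(-70,100,-130,100)],b,.009,(0,0,255))
dr([rect(75,100,-100,100),rect(13,75,80,100)],b,.035,(255,0,0))
dr([[(-17.7,50),(-32,-60),(-56,-60),(-41.7,50)]],b,.022,(255,0,255))
dr([rect(-55,55,-34,34)],(.6145,-.0045,1.785),.039,(0,255,0))
cv2.imwrite("pics/o3.png",big[720:1140,1080:1580])
k=np.array([.6145,-.0045]);c,s=np.cos(b[2]),np.sin(b[2]);print("block in board",(k-b[:2])@np.array([[c,-s],[s,c]]),1.785-np.pi/2-b[2])
E
```

```text
[ 0.5866 -0.0178  0.2139] (np.float64(2015.799723723191), np.float64(578.898379941476), np.float64(39.87075520632146))
block in board [0.0301 0.0071] 0.0002978608922585835
```

View pics/o3.png

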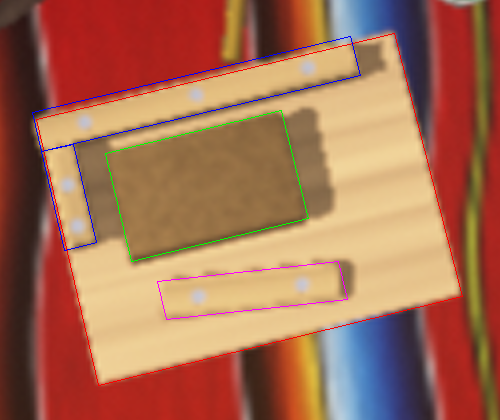

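```bash
cat >> h.py <<'E'
def inc(x,y,z,ang,s=None):
    """target TCP world m, angle of tool x axis (mod pi, nearest). returns total cm shift tool axes, turn"""
    s=s or read_state(); T=R.from_rotvec(s["orientation"]).as_matrix()
    d=T.T@(np.array([x,y,z])-s["tool_pos"])*100
    a=np.arctan2(T[1,0],T[0,0]); da=(ang-a+np.pi/2)%np.pi-np.pi/2
    return np.round(d,2),round(-da,3),round(a,3)
E
python3 - <<'E'
from h import *
import plant
print([n for n in dir(plant) if not n.startswith('__')], getattr(plant,'tips_ahead',None))
s=read_state();T=R.from_rotvec(s["orientation"]).as_matrix();np.set_printoptions(precision=3,suppress=True)
print(T)
b=np.array([.5866,-.0178,.2139]);c,sn=np.cos(b[2]),np.sin(b[2])
def W(x,y):return b[:2]+np.array([c*x-sn*y,sn*x+c*y])/1000
t=W(-40,0);print(t);print(inc(*t,.20,b[2]+np.pi/2))
E
```

```text
['IKError', 'camera_params', 'close_job', 'read_camera', 'read_state', 'tips_ahead'] 0.011
[[ 0.276 -0.961 -0.   ]
 [-0.961 -0.276  0.001]
 [-0.001 -0.    -1.   ]]
[ 0.548 -0.026]
(array([-42.31, -51.89,   2.95]), np.float64(0.066), np.float64(-1.291))
```

Call:
play_rows([
  [[-3,-3.7,0,0.013],[-6,-7.4,0,0.026],[-9,-11.1,0,0.04],[-12,-14.8,0,0.053],[-15,-18.5,0,0.066]],
], jaw=0)

```text
t: 0.65
tool_pos: [0.3026, -0.3792, 0.2288]
orientation: [-2.444, 1.972, 0.002]
force: [1.0, -0.1, 1.0]
opening: 0.0578
```

Call:
play_rows([
  [[-3,-3.7,0,0],[-6,-7.4,0,0],[-9,-11.1,0,0],[-12,-14.8,0,0],[-15,-18.5,0,0]],
])

```text
t: 1.15
tool_pos: [0.4525, -0.1917, 0.229]
orientation: [-2.444, 1.972, 0.002]
force: [0.5, -0.4, -0.0]
opening: 0.0175
```

```bash
cat >> h.py <<'E'
b=np.array([.5866,-.0178,.2139])
def Wd(x,y):
    c,sn=np.cos(b[2]),np.sin(b[2]); return b[:2]+np.array([c*x-sn*y,sn*x+c*y])/1000
def Bd(P):
    c,sn=np.cos(b[2]),np.sin(b[2]); return (np.asarray(P)[...,:2]-b[:2])@np.array([[c,-sn],[sn,c]])*1000
AY=b[2]+np.pi/2
E
python3 - <<'E'
from h import *
s=read_state();print(s["t"],s["tool_pos"],s["opening"])
print(inc(*Wd(-60,0),.20,AY))
E
```

```text
1.15 [ 0.452519   -0.19172376  0.2289723 ] 0.01753218547859378
(array([-14.16, -10.78,   2.92]), np.float64(-0.001), np.float64(-1.358))
```

Call:
play_rows([
  [[-3.5,-2.7,0,0],[-7.1,-5.4,0,0],[-10.6,-8.1,0,0],[-14.1,-10.8,0,0],[-14.1,-10.8,0,0]],
])

```text
t: 1.65
tool_pos: [0.5294, -0.0263, 0.2288]
orientation: [-2.448, 1.965, 0.004]
force: [-0.9, -0.2, 0.3]
opening: 0.0007
```

```bash
cat > wl.py <<'E'
from fitall import *
import sys
p=camera_params("wrist");s=read_state();im,d=read_camera("wrist");n=sys.argv[1]
cv2.imwrite(f"pics/{n}.png",im);np.save(f"pics/{n}.npy",d)
import pickle;pickle.dump(p,open(f"pics/{n}.pkl","wb"))
print(s["t"],s["tool_pos"],"eye",p["eye"])
o=im.copy()
def dr(parts,t,z,col):
    for q in parts:
        q=np.array(q)/1000;c,s=np.cos(t[2]),np.sin(t[2]);Q=q@np.array([[c,s],[-s,c]])+t[:2]
        uv=proj(p,np.c_[Q,np.full(len(Q),z)]);cv2.polylines(o,[np.round(np.clip(uv,-2000,2000)).astype(np.int32)],True,col,1)
dr([rect(-70,100,-130,100)],b,.009,(0,0,255))
dr([rect(75,100,-100,100),rect(13,75,80,100)],b,.035,(255,0,0))
dr([[(-17.7,50),(-32,-60),(-56,-60),(-41.7,50)]],b,.022,(255,0,255))
cv2.imwrite(f"pics/{n}o.png",o)
E
python3 wl.py w1
```

```text
1.65 [ 0.5294 -0.0263  0.2288] eye [ 0.5999 -0.0122  0.3835]
```

View pics/w1o.png

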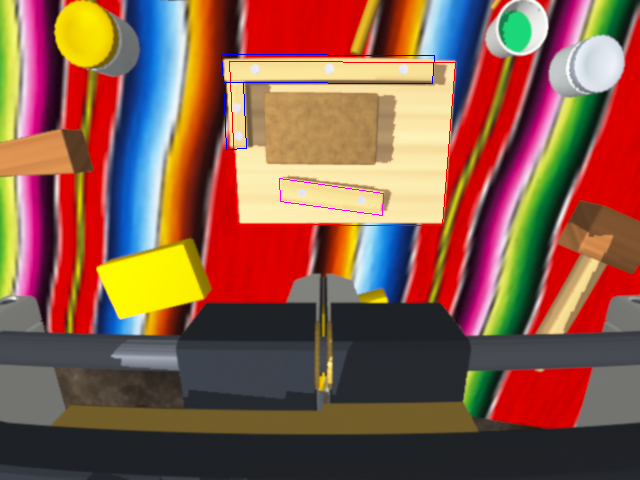

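```bash
python3 - <<'E'
from h import *
print(inc(*Wd(-24,7),.038,AY))
E
```

```text
(array([-0.48, -3.5 , 19.07]), np.float64(0.003), np.float64(-1.354))
```

Call:
play_rows([
  [[-0.2,-2,4.5,0],[-0.5,-3.5,9.2,0],[-0.5,-3.5,14,0],[-0.5,-3.5,18,0],[-0.5,-3.5,19.1,0]],
])

```text
t: 2.2
tool_pos: [0.5568, -0.0164, 0.033]
orientation: [2.444, -1.966, -0.016]
force: [-43.0, 2.5, 76.0]
opening: 0.0004
```

Call:
play_rows([
  [[0,-0.5,0,0],[0,-1.0,0,0],[0,-1.4,0,0],[0,-1.8,0,0],[0,-2.0,0,0]],
])

```text
t: 2.7
tool_pos: [0.5769, -0.0126, 0.0336]
orientation: [2.444, -1.966, -0.015]
force: [-2.6, -0.4, 1.4]
opening: 0.0003
```

```bash
python3 - <<'E'
from h import *
s=read_state();print(s["t"],s["tool_pos"],Bd(s["tool_pos"]),s["force"])
E
```

```text
2.7 [ 0.57692847 -0.01255659  0.03361093] [-8.33808539  7.17692006] [-2.58997116 -0.35361269  1.44188447]
```

Call:
play_rows([
  [[0,-0.2,-0.3,0],[0,-0.4,-0.3,0],[0,-0.55,-0.3,0],[0,-0.65,-0.3,0],[0,-0.7,-0.3,0]],
])

```text
t: 3.2
tool_pos: [0.5837, -0.011, 0.0365]
orientation: [2.444, -1.966, -0.015]
force: [-1.5, -0.9, 1.2]
opening: 0.0004
```

Call:
play_rows([
  [[0,-0.1,0,0],[0,-0.15,0,0],[0,-0.2,0,0]],
])

```text
t: 3.5
tool_pos: [0.5852, -0.0107, 0.0364]
orientation: [2.444, -1.966, -0.016]
force: [-6.1, 0.0, 5.4]
opening: 0.0009
```

```bash
python3 - <<'E'
from h import *
s=read_state();print(s["t"],s["tool_pos"],Bd(s["tool_pos"]),s["force"])
E
python3 wl.py w2
```

```text
3.5 [ 0.58524404 -0.01065538  0.03638666] [0.19155208 7.26963387] [-6.07468643  0.04923975  5.39534781]
3.5 [ 0.5852 -0.0107  0.0364] eye [0.6575 0.0035 0.1902]
```

View pics/w2o.png

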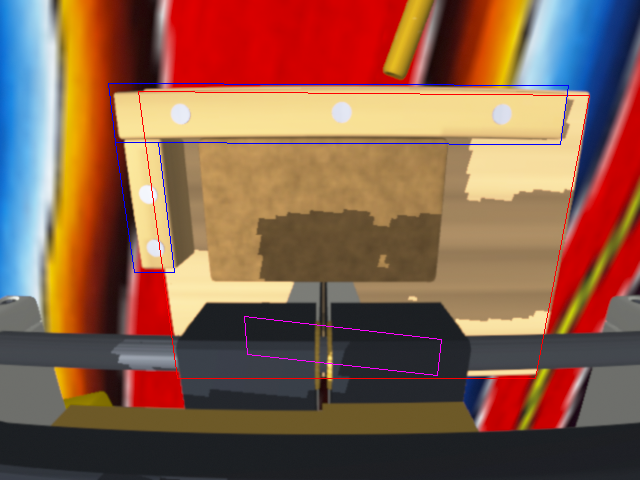

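Call:
play_rows([
  [[0,-0.1,0,0],[0,-0.1,0,0]],
])

```text
t: 3.75
tool_pos: [0.5853, -0.0107, 0.0364]
orientation: [2.442, -1.965, -0.019]
force: [-7.2, -1.2, 5.7]
opening: 0.0007
```

Call:
play_rows([
  [[0,0.3,0,0],[0,0.6,-2.0,0],[0,0.6,-5.0,0],[0,0.6,-6.0,0]],
])

```text
t: 4.15
tool_pos: [0.5824, -0.0122, 0.0996]
orientation: [2.445, -1.967, -0.012]
force: [1.2, -0.5, -0.2]
opening: 0.0005
```

```bash
python3 - <<'E'
from h import *
print(inc(*Wd(43,-88),.028,AY))
E
```

```text
(array([ 9.47, -4.63,  7.09]), np.float64(0.002), np.float64(-1.355))
```

Call:
play_rows([
  [[3.2,-1.5,0,0],[6.4,-3.1,0,0],[9.5,-4.6,1,0],[9.5,-4.6,3,0],[9.5,-4.6,4,0]],
])

```text
t: 4.65
tool_pos: [0.6467, -0.0957, 0.0563]
orientation: [2.443, -1.968, -0.015]
force: [-0.3, 0.5, -0.8]
opening: 0.0004
```

Call:
play_rows([
  [[0,0,1,0],[0,0,2,0],[0,0,2.6,0],[0,0,2.9,0]],
])

```text
t: 5.05
tool_pos: [0.646, -0.095, 0.0267]
orientation: [2.443, -1.967, -0.016]
force: [0.3, 0.9, 0.6]
opening: 0.0001
```

```bash
python3 - <<'E'
from h import *
s=read_state();print(s["t"],s["tool_pos"],Bd(s["tool_pos"]),s["force"])
print(inc(*Wd(43,-50),.028,AY))
E
```

```text
5.05 [ 0.64598474 -0.09504214  0.02670827] [ 41.63500324 -88.08758517] [0.2939863  0.86256459 0.61853376]
(array([-3.81, -0.14, -0.11]), np.float64(0.001), np.float64(-1.356))
```

Call:
play_rows([
  [[-1.0,0,0,0],[-2.0,0,0,0],[-2.8,0,0,0],[-3.3,-0.1,0,0],[-3.6,-0.1,0,0]],
])

```text
t: 5.55
tool_pos: [0.6394, -0.0594, 0.0274]
orientation: [2.444, -1.966, -0.015]
force: [-0.5, -4.8, 1.7]
opening: 0.0005
```

Call:
play_rows([
  [[-0.2,0,0,0],[-0.35,0,0,0],[-0.45,0,0,0]],
])

```text
t: 5.85
tool_pos: [0.6386, -0.0551, 0.0276]
orientation: [2.444, -1.966, -0.014]
force: [-0.9, -2.4, 0.4]
opening: 0.0006
```

```bash
python3 - <<'E'
from h import *
s=read_state();print(s["t"],s["tool_pos"],Bd(s["tool_pos"]),s["force"])
E
python3 wl.py w3
```

```text
5.85 [ 0.63860282 -0.05511097  0.02758992] [ 42.89760112 -47.49945039] [-0.94594313 -2.4101604   0.44832802]
5.85 [ 0.6386 -0.0551  0.0276] eye [ 0.7106 -0.0408  0.1815]
```

View pics/w3o.png

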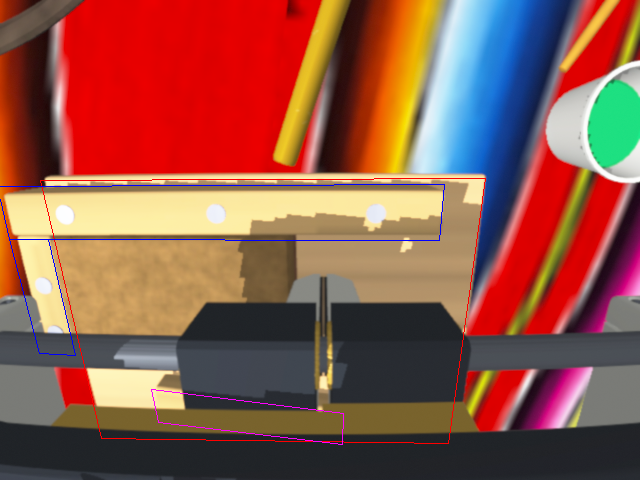

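Call:
play_rows([
  [[-0.15,0,0,0],[-0.3,0,0,0],[-0.4,0,0,0]],
])

```text
t: 6.2
tool_pos: [0.6383, -0.0534, 0.0279]
orientation: [2.442, -1.966, -0.009]
force: [2.3, -13.3, -1.0]
opening: 0.0007
```

Call:
play_rows([
  [[-0.15,0,0,0],[-0.25,0,0,0],[-0.25,0,0,0]],
])

```text
t: 6.5
tool_pos: [0.6383, -0.0534, 0.0282]
orientation: [2.439, -1.965, -0.004]
force: [1.0, -12.1, -0.8]
opening: 0.0006
```

```bash
python3 - <<'E'
from h import *
s=read_state();print(s["t"],s["tool_pos"],Bd(s["tool_pos"]),s["force"])
E
python3 wl.py w4
```

```text
6.5 [ 0.63826254 -0.05342297  0.02818303] [ 42.92339408 -45.77768535] [  0.98964368 -12.07430341  -0.7572189 ]
6.5 [ 0.6383 -0.0534  0.0282] eye [ 0.7099 -0.0382  0.1822]
```

View pics/w4.png

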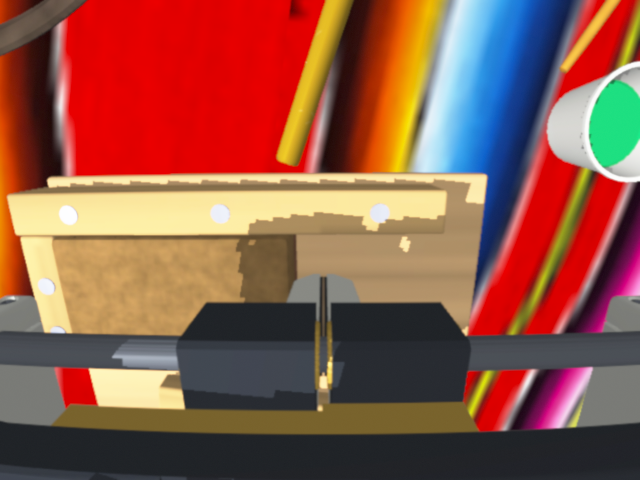

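Call:
play_rows([
  [[0.6,0,0,0],[1,0,-2,0],[1,0,-6,0],[1,0,-11,0]],
])

```text
t: 6.95
tool_pos: [0.6391, -0.0621, 0.1363]
orientation: [2.438, -1.964, -0.013]
force: [1.4, 0.6, -0.1]
opening: 0.0005
```

```bash
cat >> h.py <<'E'
def obj(t,x,y):
    c,s=np.cos(t[2]),np.sin(t[2]); return np.array(t[:2])+np.array([c*x-s*y,s*x+c*y])/1000
E
python3 wl.py w5; python3 - <<'E'
from h import *
w=(.5191,.3186,.3598)
print(obj(w,-2.7,-40), inc(*obj(w,-2.7,-40),.12,w[2]), read_state()["q"])
E
```

```text
6.95 [ 0.6391 -0.0621  0.1363] eye [ 0.7117 -0.0472  0.29  ]
[0.53065637 0.28021067] (array([-35.98,   3.87,   2.67]), np.float64(1.425), np.float64(-1.356)) [-0.17321266  0.30311806  1.43877725 -0.00557771  1.39655062  1.18412842]
```

View pics/w5o.png

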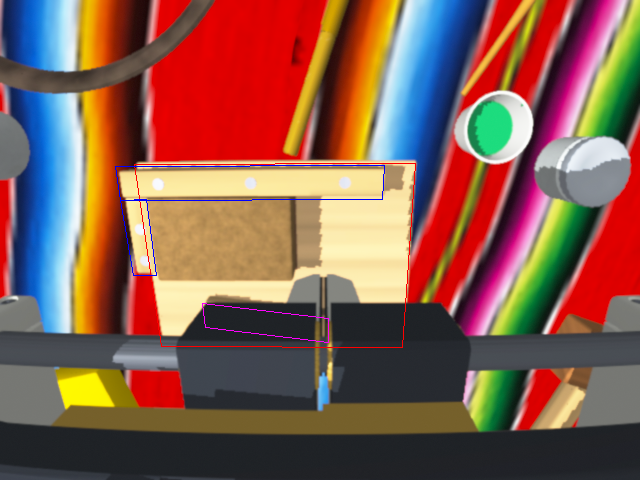

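Call:
play_rows([
  [[-3.6,0.4,0,-0.14],[-7.2,0.8,0,-0.28],[-10.8,1.2,0,-0.42],[-14.4,1.6,0,-0.56],[-18,2,0,-0.7]],
], jaw=7, squeeze=40)

```text
t: 7.5
tool_pos: [0.5866, 0.1103, 0.1478]
orientation: [2.973, -1.003, 0.006]
force: [-0.3, 0.1, -0.2]
opening: 0.0361
```

```bash
python3 - <<'E'
from h import *
w=(.5191,.3186,.3598)
print(inc(*obj(w,-2.7,-40),.12,w[2]), read_state()["q"])
E
```

```text
(array([-14.76, -10.14,   2.68]), np.float64(-1.01), np.float64(-0.651)) [ 0.10325827  0.17180873  1.59362478 -0.00547617  1.3742496   0.75494202]
```

Call:
play_rows([
  [[-2.4,-1.6,0,-0.145],[-4.8,-3.2,0,-0.29],[-7.2,-4.8,0,-0.435],[-9.6,-6.4,0,-0.58],[-12,-8,0,-0.72]],
])

```text
t: 8.0
tool_pos: [0.539, 0.2481, 0.147]
orientation: [3.135, 0.118, 0.004]
force: [0.8, 0.8, 0.0]
opening: 0.0694
```

```bash
python3 - <<'E'
from fitall import *
w=(.5191,.3186,.3598)
print(inc(*obj(w,-2.7,-40),.10,w[2]))
p=camera_params("wrist");im,d=read_camera("wrist");cv2.imwrite("pics/w6.png",im)
for z,t in((.036,w),):
    Q=np.array([obj(w,*q) for q in W[0]]);uv=proj(p,np.c_[Q,np.full(4,z)]);cv2.polylines(im,[np.round(uv).astype(np.int32)],True,(0,255,0),1)
cv2.imwrite("pics/w6o.png",im)
E
```

```text
(array([-0.6 , -3.29,  4.68]), np.float64(-0.284), np.float64(0.075))
```

View pics/w6o.png

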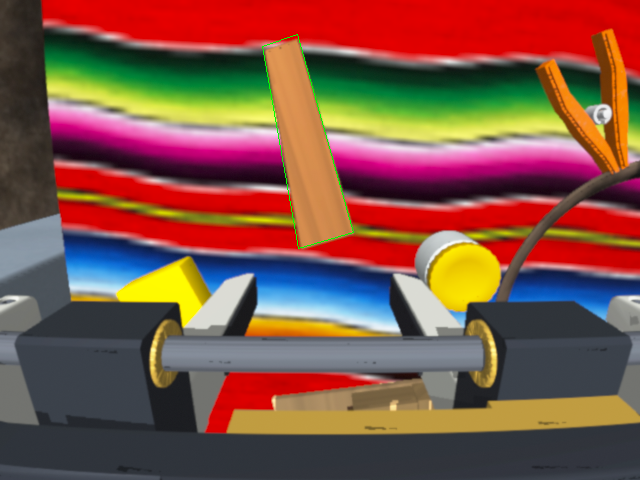

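Call:
play_rows([
  [[-0.3,-1.6,2,-0.14],[-0.6,-3.3,4,-0.28],[-0.6,-3.3,4.7,-0.28],[-0.6,-3.3,4.7,-0.28]],
])

```text
t: 8.45
tool_pos: [0.5276, 0.2838, 0.0982]
orientation: [3.087, 0.567, -0.003]
force: [0.3, -0.4, 0.1]
opening: 0.0696
```

```bash
python3 - <<'E'
from h import *
w=(.5191,.3186,.3598)
print(inc(*obj(w,-2.7,-40),.018,w[2]))
E
```

```text
(array([0.18, 0.42, 8.02]), np.float64(0.004), np.float64(0.363))
```

Call:
play_rows([
  [[0.2,0.4,2.5,0],[0.2,0.4,5,0],[0.2,0.4,6.6,0],[0.2,0.4,7.5,0],[0.2,0.4,7.9,0]],
])

```text
t: 8.95
tool_pos: [0.5309, 0.2801, 0.0189]
orientation: [3.087, 0.565, -0.004]
force: [-0.1, 0.4, 0.2]
opening: 0.0699
```

Call:
play_rows([
  [[0,0,0.05,0],[0,0,0.05,0],[0,0,0.05,0],[0,0,0.05,0],[0,0,0.05,0]],
], jaw=3, squeeze=40)

```text
t: 9.45
tool_pos: [0.5315, 0.2804, 0.0193]
orientation: [3.088, 0.565, -0.001]
force: [0.7, 0.5, 3.6]
opening: 0.0413
```

```bash
python3 - <<'E'
from h import *
w=(.5191,.3186,.3598)
print(inc(*obj(w,-2.7,-40),.018,w[2]))
E
python3 wl.py w7
```

```text
(array([-0.09, -0.01,  0.13]), np.float64(0.002), np.float64(0.362))
9.45 [0.5315 0.2804 0.0193] eye [0.5055 0.3477 0.1737]
```

View pics/w7.png

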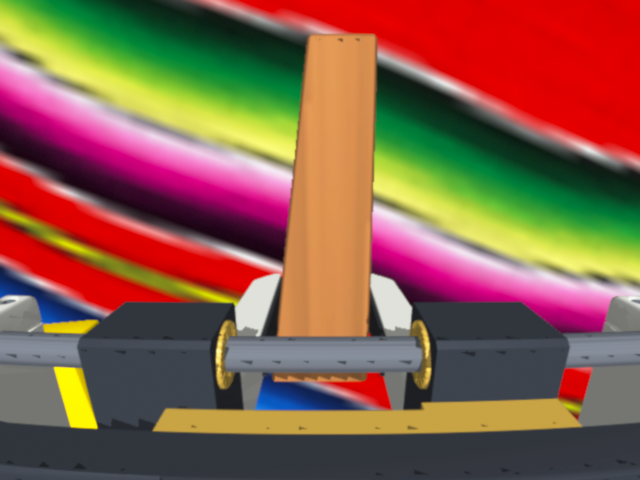

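Call:
play_rows([
  [[0,0,-1,0],[0,0,-4,0],[0,0,-7.5,0],[0,0,-10,0],[0,0,-10.5,0]],
])

```text
t: 10.0
tool_pos: [0.5337, 0.2817, 0.129]
orientation: [3.089, 0.565, 0.009]
force: [0.8, 0.5, -0.7]
opening: 0.0412
```

```bash
python3 - <<'E'
from h import *
print(Wd(-17.7,-135),inc(*Wd(-17.7,-135),.10,b[2]))
E
```

```text
[ 0.59796018 -0.15348064] (array([-9.43, 42.97,  2.94]), np.float64(0.148), np.float64(0.362))
```

Call:
play_rows([
  [[-1,4.4,0,0.03],[-2,8.8,0,0.06],[-3,13.2,0,0.09],[-4,17.6,0,0.12],[-5,22,0,0.148]],
])

```text
t: 10.5
tool_pos: [0.5639, 0.0566, 0.1278]
orientation: [3.123, 0.334, 0.006]
force: [1.0, 0.4, -2.1]
opening: 0.0414
```

```bash
python3 - <<'E'
from h import *
print(inc(*Wd(-17.7,-135),.10,b[2]))
E
```

```text
(array([-1.13, 21.25,  2.8 ]), np.float64(-0.001), np.float64(0.213))
```

Call:
play_rows([
  [[-0.3,4.5,0,0],[-0.6,9,0,0],[-0.8,13.5,0,0],[-1,18,0,0],[-1.1,21.2,1,0]],
])

```text
t: 11.0
tool_pos: [0.5983, -0.1561, 0.1181]
orientation: [3.122, 0.332, 0.007]
force: [0.4, 0.5, -0.4]
opening: 0.0415
```

Call:
play_rows([
  [[0,0,1,0],[0,0,2.5,0],[0,0,4,0],[0,0,4.5,0]],
])

```text
t: 11.4
tool_pos: [0.5965, -0.154, 0.0696]
orientation: [-3.123, -0.334, -0.0]
force: [-0.3, 0.2, -1.3]
opening: 0.0418
```

```bash
python3 - <<'E'
from h import *
print(inc(*Wd(-17.7,-135),.0285,b[2]))
E
python3 wl.py w8
```

```text
(array([ 0.15, -0.02,  4.11]), np.float64(-0.001), np.float64(0.213))
11.4 [ 0.5965 -0.154   0.0696] eye [ 0.5808 -0.0842  0.2243]
```

View pics/w8o.png

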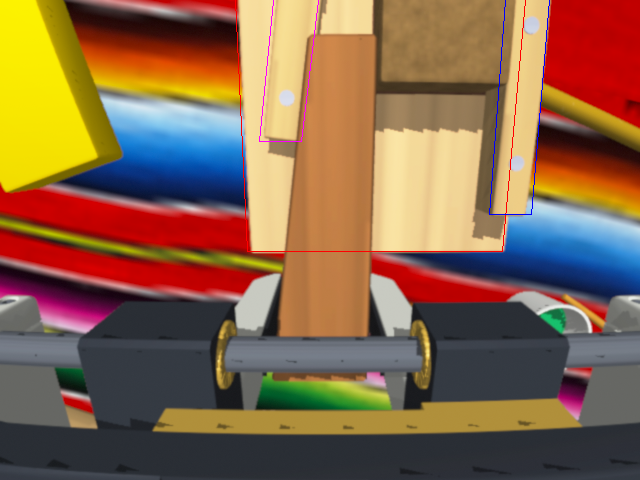

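```bash
python3 - <<'E'
from fitall import *
import pickle
p=pickle.load(open("pics/w8.pkl","rb"))
print("tip",Bd(onz(p,[(309,35),(376,35)],.086)))
print("butt",Bd(onz(p,[(280,374),(366,374)],.086)))
im=cv2.imread("pics/w8.png");c=cv2.resize(im[0:160,240:440],None,fx=4,fy=3.7,interpolation=cv2.INTER_CUBIC);cv2.imwrite("pics/w8c.png",c)
E
```

```text
tip [[-24.7795 -23.2707]
 [ -0.1348 -23.2047]]
butt [[ -40.2303 -167.1211]
 [   0.5289 -167.2014]]
```

View pics/w8c.png

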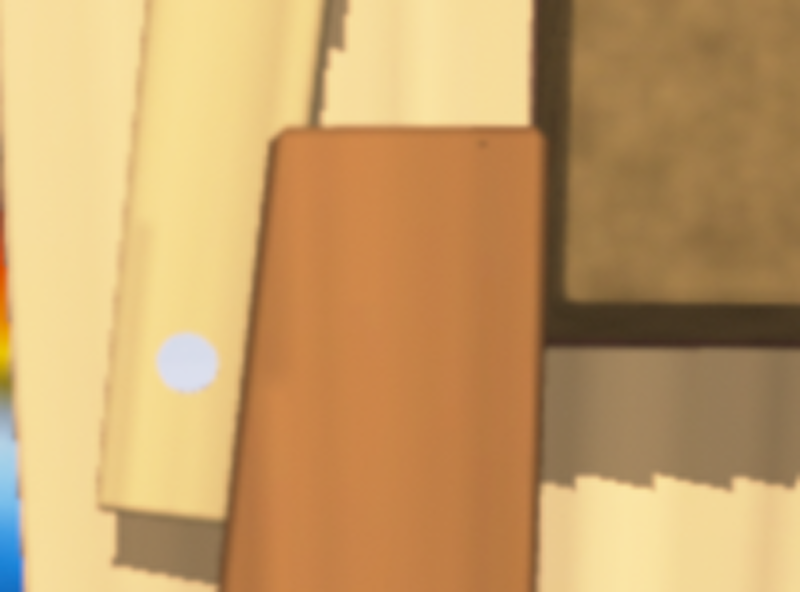

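```bash
python3 - <<'E'
from fitall import *
import pickle
p=pickle.load(open("pics/w8.pkl","rb"))
print("block top corner",Bd(onz(p,[(381.2,82),(382,5)],.039)),"block bottom",Bd(onz(p,[(376,93),(373,5)],.009)))
print("cleat",Bd(onz(p,[(318,30),(324,0)],.022)))
E
```

```text
block top corner [[  9.8025 -31.411 ]
 [  9.1211   4.222 ]] block bottom [[ 11.7152 -32.3406]
 [  8.7025  15.1566]]
cleat [[-22.2436  -2.0851]
 [-19.012   12.7198]]
```

Call:
play_rows([
  [[0.45,0,0,0],[0.45,0,1,0],[0.45,0,2,0],[0.45,0,2.6,0]],
])

```text
t: 11.85
tool_pos: [0.6006, -0.1528, 0.0425]
orientation: [-3.123, -0.335, 0.001]
force: [-0.5, 0.5, -2.2]
opening: 0.0414
```

Call:
play_rows([
  [[0,0,0.4,0],[0,0,0.8,0],[0,0,1.0,0],[0,0,1.1,0]],
])

```text
t: 12.25
tool_pos: [0.6006, -0.1528, 0.0314]
orientation: [-3.123, -0.335, 0.001]
force: [-0.4, 1.1, -1.8]
opening: 0.0415
```

```bash
python3 - <<'E'
from h import *
s=read_state();print(s["tool_pos"],Bd(s["tool_pos"]),inc(*Wd(-13,-135),.0285,b[2]))
E
python3 wl.py w9
```

```text
[ 0.60064051 -0.15281348  0.03143318] [ -14.93912958 -134.9170007 ] (array([0.19, 0.01, 0.29]), np.float64(-0.0), np.float64(0.214))
12.25 [ 0.6006 -0.1528  0.0314] eye [ 0.585  -0.0831  0.1861]
```

View pics/w9.png

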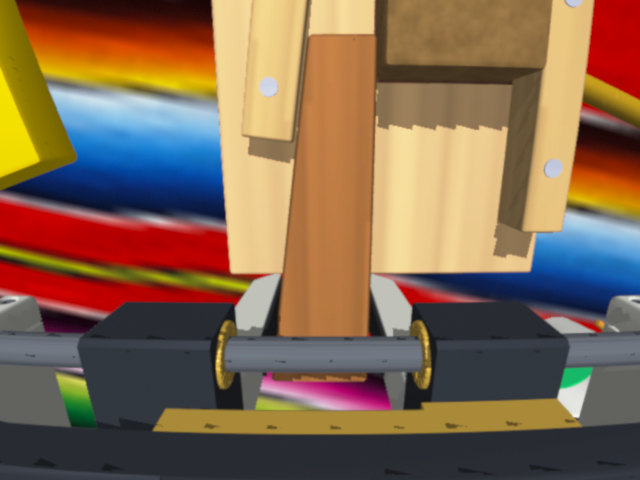

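```bash
python3 - <<'E'
from fitall import *
im=cv2.imread("pics/w9.png");c=cv2.resize(im[0:150,240:440],None,fx=4,fy=4,interpolation=cv2.INTER_CUBIC);cv2.imwrite("pics/w9c.png",c)
E
```

```text
(no output)
```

View pics/w9c.png

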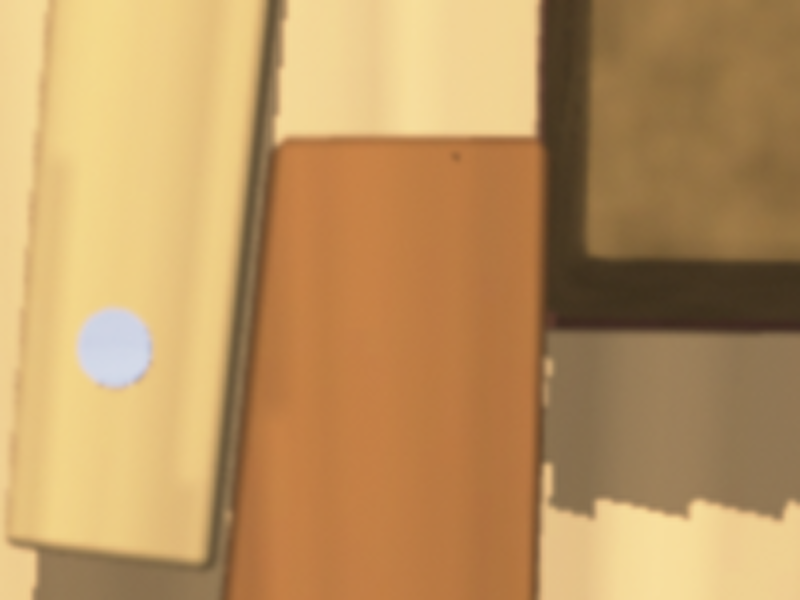

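```bash
python3 - <<'E'
from fitall import *
import pickle
p=pickle.load(open("pics/w9.pkl","rb"))
print("wedge",Bd(onz(p,[(308,37),(375.8,37)],.0485)))
print("wedge low",Bd(onz(p,[(297.5,149),(374,149)],.0485)))
print("block",Bd(onz(p,[(385.8,64.5),(386,1)],.039)))
print("cleat",Bd(onz(p,[(293,139),(308,0)],.022)))
E
```

```text
wedge [[-20.9128 -23.8454]
 [  3.9331 -23.7801]]
wedge low [[-25.4269 -64.0256]
 [  4.4677 -64.0261]]
block [[  9.543  -31.1546]
 [  8.8817  -8.0065]]
cleat [[-29.3509 -59.6172]
 [-21.8349  -1.3605]]
```

Call:
play_rows([
  [[0.15,0,0.1,0],[0.3,0,0.2,0],[0.3,0,0.25,0],[0.3,0,0.25,0]],
])

```text
t: 12.7
tool_pos: [0.6036, -0.1522, 0.0289]
orientation: [-3.123, -0.335, 0.001]
force: [0.8, -0.5, -2.2]
opening: 0.0416
```

Call:
play_rows([
  [[0,-0.8,0,0],[0,-1.6,0,0],[0,-2.3,0,0],[0,-2.8,0,0],[0,-3.0,0,0]],
])

```text
t: 13.2
tool_pos: [0.5971, -0.1219, 0.029]
orientation: [-3.123, -0.336, 0.001]
force: [0.3, -0.0, -0.5]
opening: 0.0416
```

```bash
python3 - <<'E'
from h import *
s=read_state();print(s["tool_pos"],Bd(s["tool_pos"]),s["force"])
E
python3 wl.py w10
```

```text
[ 0.59711303 -0.12191996  0.02896303] [ -11.82837905 -103.97874839] [ 0.26927206 -0.01797429 -0.50379444]
13.2 [ 0.5971 -0.1219  0.029 ] eye [ 0.5814 -0.0522  0.1837]
```

View pics/w10.png

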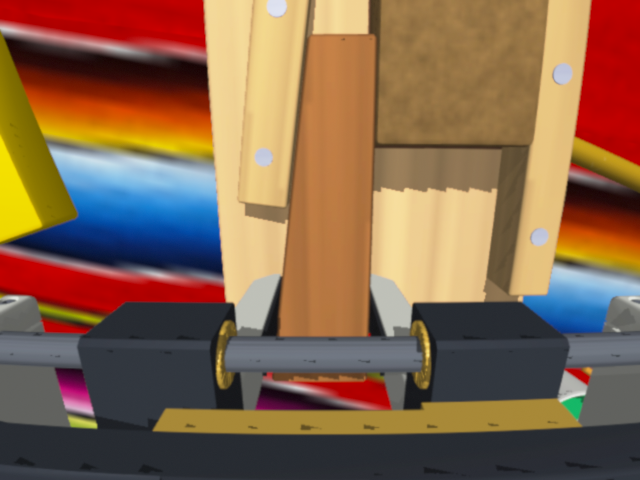

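Call:
play_rows([
  [[0,-0.3,0,0],[0,-0.6,0.05,0],[0,-0.7,0.1,0],[0,-0.7,0.1,0]],
])

```text
t: 13.65
tool_pos: [0.5958, -0.1153, 0.0283]
orientation: [-3.123, -0.336, 0.0]
force: [-0.9, -0.1, 1.2]
opening: 0.0415
```

Call:
play_rows([
  [[0,0,0,0],[0,0,0,0],[0,0,0,0],[0,0,0,0]],
], jaw=6.5)

```text
t: 14.05
tool_pos: [0.5958, -0.1153, 0.0282]
orientation: [-3.123, -0.336, 0.0]
force: [0.8, -0.4, 0.1]
opening: 0.064
```

Call:
play_rows([
  [[0,0,-1,0],[0,0,-4,0],[0,0,-8,0],[0,0,-12,0],[0,0,-13,0]],
])

```text
t: 14.55
tool_pos: [0.5989, -0.1162, 0.1653]
orientation: [3.121, 0.336, 0.013]
force: [-0.0, -1.0, 0.1]
opening: 0.0651
```

```bash
python3 wl.py w11; python3 - <<'E'
from fitall import *
p,X,im=top("pics/top1.png");cv2.imwrite("pics/top1c.png",cv2.resize(im[150:340,150:500],None,fx=2.28,fy=2.28,interpolation=cv2.INTER_CUBIC))
X,_,_=debias(X)
m=(.5757,-.346,-.1345);a=-.1345
print("head",fit(p,X,M[:1],.03,.08,.04,m,.055))
print(inc(*obj(m,0,-25),.12,m[2]))
E
```

```text
14.55 [ 0.5989 -0.1162  0.1653] eye [ 0.5818 -0.0461  0.3197]
head (array([ 0.5757, -0.3458, -0.1379]), np.float64(23.537896997372187))
(array([-7.92, 24.35,  4.2 ]), np.float64(0.349), np.float64(0.214))
```

View pics/w11.png

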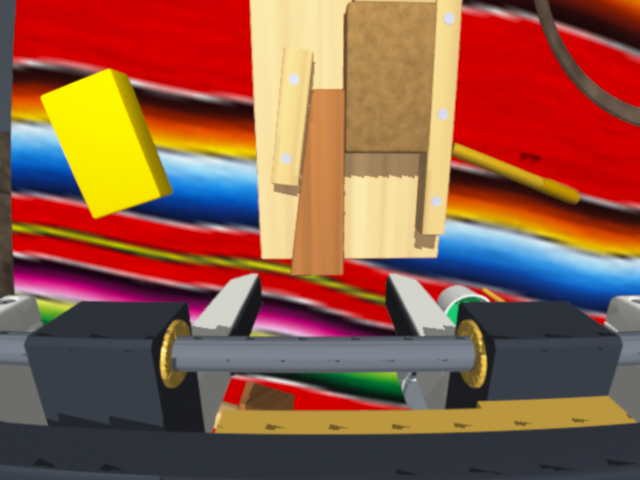

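View pics/top1c.png

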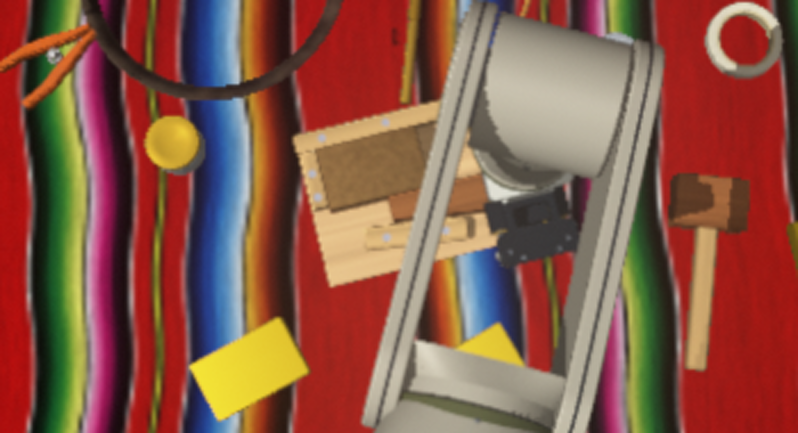

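Call:
play_rows([
  [[-1.5,4.6,0,0.07],[-3,9.2,0,0.14],[-4.5,13.8,0,0.21],[-6,18.4,0,0.28],[-7.5,23,1,0.349]],
], jaw=8, squeeze=60)

```text
t: 15.15
tool_pos: [0.5729, -0.3583, 0.1513]
orientation: [3.134, -0.216, 0.008]
force: [1.0, -0.3, 0.8]
opening: 0.0801
```

```bash
python3 - <<'E'
from fitall import *
m=(.5757,-.3458,-.1379)
print(inc(*obj(m,0,-25),.11,m[2]),read_state()["tool_pos"])
p=camera_params("wrist");im,d=read_camera("wrist")
for pr,z in((M[0],.04),(M[1],.032)):
    Q=np.array([obj(m,*q) for q in pr]);uv=proj(p,np.c_[Q,np.full(4,z)]);cv2.polylines(im,[np.round(uv).astype(np.int32)],True,(0,255,0),1)
cv2.imwrite("pics/w12o.png",im)
E
```

```text
(array([0.09, 1.22, 4.13]), np.float64(0.001), np.float64(-0.137)) [ 0.5729 -0.3583  0.1513]
```

View pics/w12o.png

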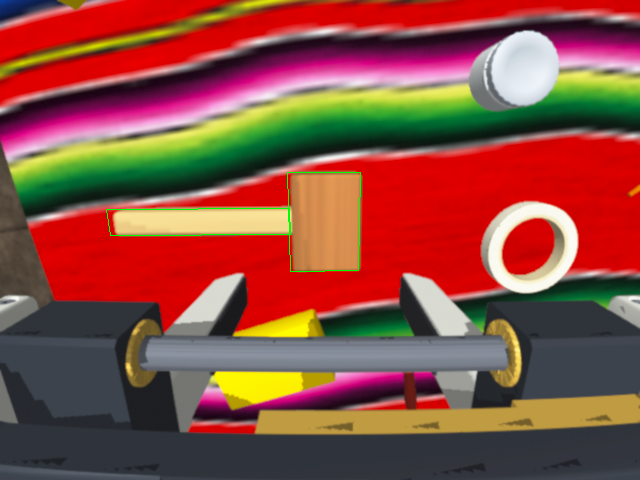

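Call:
play_rows([
  [[0.1,0.6,2,0],[0.1,1.2,4.5,0],[0.1,1.2,7,0],[0.1,1.2,9,0],[0.1,1.2,9.5,0]],
])

```text
t: 15.7
tool_pos: [0.5657, -0.3752, 0.0471]
orientation: [-3.131, 0.23, 0.009]
force: [-0.4, -0.0, 0.1]
opening: 0.0798
```

```bash
python3 - <<'E'
from fitall import *
m=(.5757,-.3458,-.1379)
print(inc(*obj(m,0,-25),.018,m[2]))
E
```

```text
(array([ 0.59, -0.54,  2.9 ]), np.float64(-0.009), np.float64(-0.147))
```

Call:
play_rows([
  [[0.3,-0.3,0,-0.009],[0.6,-0.5,0.5,-0.009],[0.6,-0.5,1.2,-0.009],[0.6,-0.5,2,-0.009],[0.6,-0.5,2.5,-0.009]],
])

```text
t: 16.2
tool_pos: [0.5723, -0.3709, 0.0215]
orientation: [-3.132, 0.216, 0.009]
force: [-0.5, -0.2, 0.4]
opening: 0.0804
```

```bash
python3 - <<'E'
from fitall import *
m=(.5757,-.3458,-.1379)
print(inc(*obj(m,0,-25),.018,m[2]))
E
```

```text
(array([-0.  , -0.04,  0.35]), np.float64(0.0), np.float64(-0.137))
```

Call:
play_rows([
  [[0,0,0.2,0],[0,0,0.3,0],[0,0,0.35,0]],
])

```text
t: 16.5
tool_pos: [0.5723, -0.3711, 0.0181]
orientation: [-3.132, 0.216, 0.008]
force: [0.2, 0.7, 0.1]
opening: 0.08
```

Call:
play_rows([
  [[0,0,0,0],[0,0,0,0],[0,0,0,0],[0,0,0,0],[0,0,0,0]],
], jaw=4, squeeze=60)

```text
t: 17.0
tool_pos: [0.5726, -0.3713, 0.0185]
orientation: [-3.132, 0.216, 0.007]
force: [0.7, -1.2, 0.2]
opening: 0.0556
```

Call:
play_rows([
  [[0,0,-0.5,0],[0,0,-2,0],[0,0,-4,0],[0,0,-5,0],[0,0,-5,0]],
])

```text
t: 17.5
tool_pos: [0.5743, -0.3725, 0.0717]
orientation: [3.134, -0.216, -0.001]
force: [0.1, 0.0, -4.1]
opening: 0.0558
```

```bash
python3 wl.py w13; python3 - <<'E'
from h import *
# strike pose start: mallet y=+40 face 50mm short of butt
print(read_state()["q"])
E
```

```text
17.5 [ 0.5743 -0.3725  0.0717] eye [ 0.584  -0.3016  0.2263]
[-6.49756320e-01  4.70139126e-01  1.37783966e+00 -1.00919906e-03
  1.29602004e+00 -5.11959181e-01]
```

View pics/w13.png

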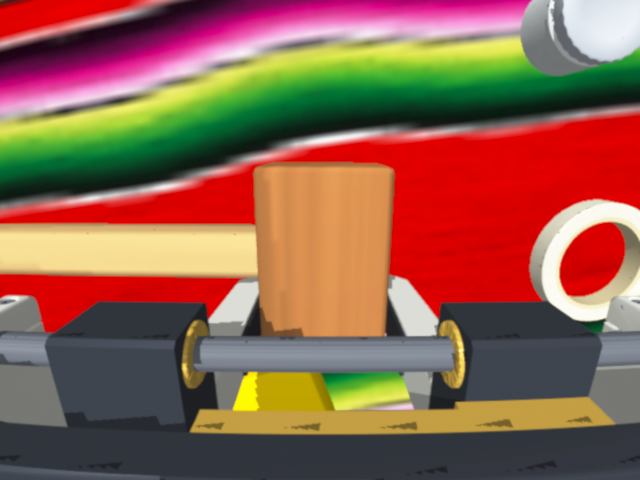

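```bash
python3 - <<'E'
from h import *
t=Bd((.5958,-.1153));print("wedge tcp",t,"origin",t+[2.7,40],"butt y",t[1]+40-75)
bx=t[0]+2.7-5; by=t[1]-35
print(bx,by, Wd(bx,by-65-40)); print(inc(*Wd(bx,by-105),.05,b[2]))
E
```

```text
wedge tcp [-11.70624451 -97.23093047] origin [ -9.00624451 -57.23093047] butt y -132.2309304666107
-14.006244512956158 -132.2309304666107 [ 0.62327058 -0.25259769]
(array([  3.29, -12.5 ,   2.  ]), np.float64(-0.351), np.float64(-0.138))
```

Call:
play_rows([
  [[1.1,-4,0,-0.12],[2.2,-8,0.5,-0.24],[3.3,-12,1.5,-0.351],[3.3,-12.5,2,-0.351],[3.3,-12.5,2,-0.351]],
])

```text
t: 18.05
tool_pos: [0.6222, -0.2504, 0.0474]
orientation: [-3.12, -0.337, 0.009]
force: [-0.3, -0.0, -2.8]
opening: 0.0557
```

```bash
python3 - <<'E'
from h import *
bx,by=-14,-132.2
print(inc(*Wd(bx,by-90),.0315,b[2]))
E
```

```text
(array([ 0.07, -1.25,  1.6 ]), np.float64(0.001), np.float64(0.215))
```

Call:
play_rows([
  [[0.05,-0.4,0.5,0],[0.1,-0.9,1,0],[0.1,-1.2,1.4,0],[0.1,-1.2,1.6,0],[0.1,-1.2,1.6,0]],
])

```text
t: 18.55
tool_pos: [0.6201, -0.2387, 0.031]
orientation: [-3.12, -0.336, 0.01]
force: [-0.3, 0.2, -3.4]
opening: 0.0556
```

```bash
python3 wl.py w14; python3 - <<'E'
from h import *
bx,by=-14,-132.2
print(inc(*Wd(bx,by-65),.0315,b[2]))
E
```

```text
18.55 [ 0.6201 -0.2387  0.031 ] eye [ 0.6053 -0.1692  0.186 ]
(array([-0.01, -2.59,  0.  ]), np.float64(0.001), np.float64(0.215))
```

View pics/w14.png

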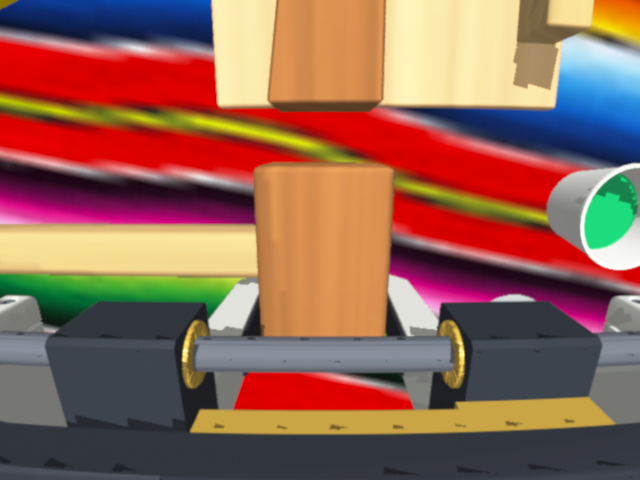

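Call:
play_rows([
  [[0,-1.5,0,0],[0,-2.5,0,0],[0,-3.5,0,0],[0,-2.5,0,0],[0,-1.5,0,0]],
])

```text
t: 19.1
tool_pos: [0.6174, -0.2237, 0.0317]
orientation: [-3.12, -0.339, 0.009]
force: [-0.1, -0.1, -3.7]
opening: 0.0555
```

```bash
python3 wl.py w15; python3 - <<'E'
from h import *
bx,by=-14,-132.2
print(inc(*Wd(bx,by-65),.0315,b[2]))
E
```

```text
19.1 [ 0.6174 -0.2237  0.0317] eye [ 0.6024 -0.1542  0.1866]
(array([-0.02, -1.3 ,  0.05]), np.float64(0.001), np.float64(0.215))
```

View pics/w15.png

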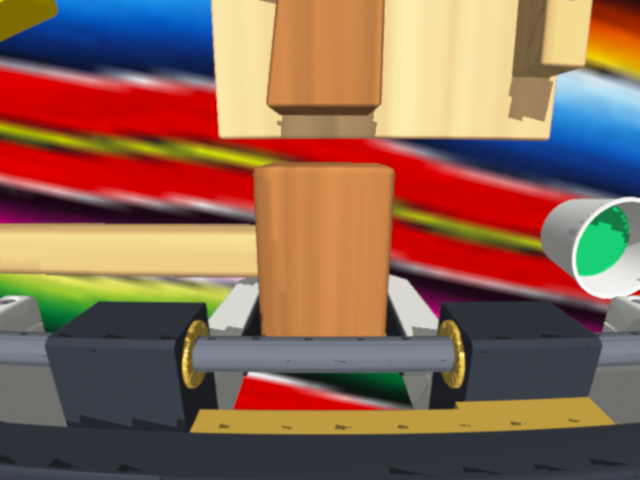

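Call:
play_rows([
  [[0,-1.5,0,0],[0,-2.4,0,0],[0,-3.2,0,0],[0,-2.5,0,0],[0,-1.5,0,0]],
])

```text
t: 19.65
tool_pos: [0.6146, -0.2112, 0.0321]
orientation: [-3.122, -0.339, 0.008]
force: [0.3, 0.0, -2.9]
opening: 0.0554
```

```bash
python3 wl.py w16; python3 - <<'E'
from h import *
bx,by=-14,-132.2
print(inc(*Wd(bx,by-65),.0315,b[2]))
E
```

```text
19.65 [ 0.6146 -0.2112  0.0321] eye [ 0.5995 -0.1415  0.1869]
(array([-0.01, -0.02,  0.08]), np.float64(0.001), np.float64(0.215))
```

View pics/w16.png

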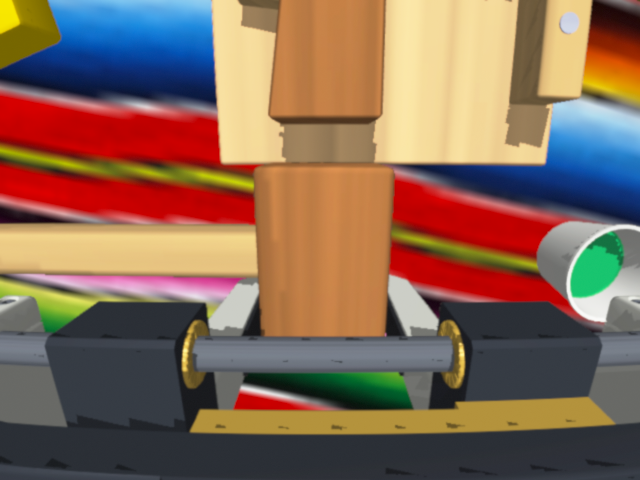

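```bash
cat > butt.py <<'E'
from fitall import *
import pickle,sys
n=sys.argv[1];p=pickle.load(open(f"pics/{n}.pkl","rb"))
bt,be,mf=map(float,sys.argv[2:5])
a=Bd(onz(p,[(326,bt)],.045))[0,1];e=Bd(onz(p,[(240,be)],.009))[0,1];m=Bd(onz(p,[(326,mf)],.0525+.0005))[0,1]
print("butt",a,"edge",e,"inset",a-e,"mallet face",m,"gap",a-m, "tcp",Bd(onz(p,[(0,0)],0))[0,0]*0+Bd(read_state()["tool_pos"]))
E
python3 butt.py w16 115 164 165; python3 butt.py w15 104 138 165
```

```text
butt -110.98075877294217 edge -131.5697556006566 inset 20.58899682771444 mallet face -130.01147959528163 gap 19.03072082233946 tcp [ -13.8576 -197.3527]
butt -119.74461318837895 edge -131.51489387847587 inset 11.770280690096925 mallet face -142.87407309235905 gap 23.129459903980106 tcp [ -13.8576 -197.3527]
```

Call:
play_rows([
  [[0,-0.8,0,0],[0,-1.6,0,0],[0,-2.3,0,0]],
])

```text
t: 20.0
tool_pos: [0.6103, -0.1923, 0.0326]
orientation: [3.12, 0.337, -0.006]
force: [1.2, -26.6, -3.9]
opening: 0.0557
```

Call:
play_rows([
  [[0,1.0,0,0],[0,2.0,0,0]],
])

```text
t: 20.2
tool_pos: [0.6146, -0.2114, 0.0328]
orientation: [3.12, 0.338, -0.006]
force: [-0.4, 0.7, -2.4]
opening: 0.0556
```

```bash
python3 wl.py w17; python3 - <<'E'
import cv2
im=cv2.imread("pics/w17.png");cv2.imwrite("pics/w17c.png",cv2.resize(im[60:210,200:400],None,fx=4,fy=4,interpolation=cv2.INTER_CUBIC))
E
```

```text
20.2 [ 0.6146 -0.2114  0.0328] eye [ 0.5992 -0.1411  0.1873]
```

View pics/w17c.png

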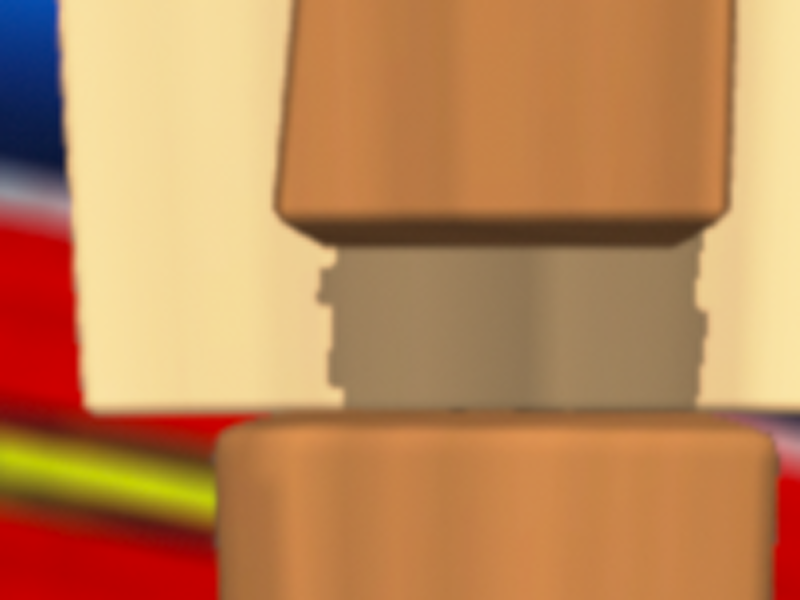

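Call:
play_rows([
  [[0,-0.8,0.05,0],[0,-1.6,0.1,0],[0,-2.3,0.1,0]],
])

```text
t: 20.55
tool_pos: [0.6101, -0.1923, 0.032]
orientation: [3.115, 0.337, -0.004]
force: [2.4, -28.1, -5.6]
opening: 0.0557
```

Call:
play_rows([
  [[0,1.0,0,0],[0,2.0,0,0]],
])

```text
t: 20.75
tool_pos: [0.6144, -0.2111, 0.0322]
orientation: [3.116, 0.339, -0.005]
force: [0.2, 0.3, -2.5]
opening: 0.0558
```

Call:
play_rows([
  [[0,-0.8,0,0],[0,-1.6,0,0],[0,-2.3,0,0]],
])

```text
t: 21.05
tool_pos: [0.6102, -0.192, 0.0328]
orientation: [3.108, 0.338, -0.002]
force: [3.3, -37.4, -5.7]
opening: 0.0556
```

Call:
play_rows([
  [[0,1.0,0,0],[0,2.0,0,0]],
])

```text
t: 21.25
tool_pos: [0.6145, -0.2111, 0.0332]
orientation: [3.108, 0.34, -0.002]
force: [-0.0, -0.1, -4.2]
opening: 0.0558
```

```bash
python3 wl.py w18; python3 - <<'E'
from h import *
im=cv2.imread("pics/w18.png");cv2.imwrite("pics/w18c.png",cv2.resize(im[60:210,200:400],None,fx=4,fy=4,interpolation=cv2.INTER_CUBIC))
print(inc(*Wd(-14,-197.2),.0315,b[2]))
E
```

```text
21.25 [ 0.6145 -0.2111  0.0332] eye [ 0.5984 -0.139   0.1868]
(array([-0.01,  0.07,  0.18]), np.float64(0.003), np.float64(0.217))
```

View pics/w18c.png

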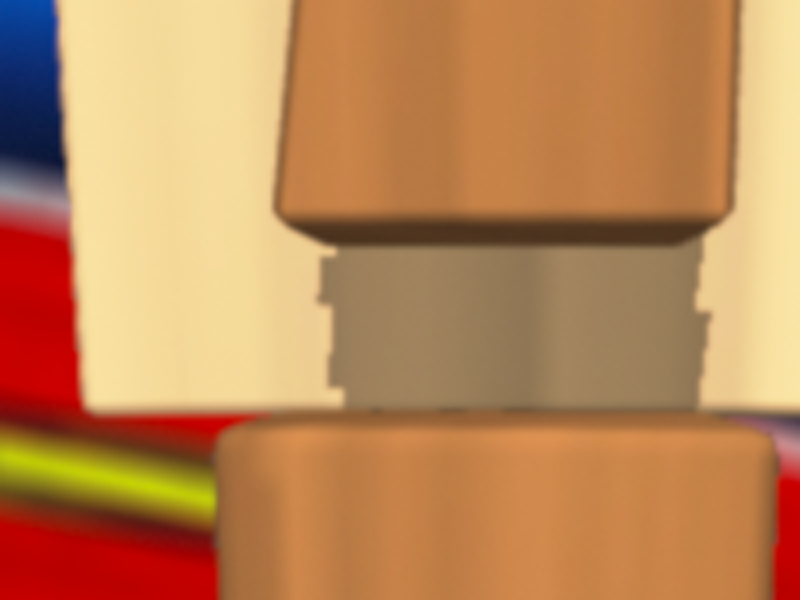

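Call:
play_rows([
  [[0,-0.8,0.1,0],[0,-1.6,0.15,0],[0,-2.4,0.15,0],[0,-1.0,0.15,0],[0,0,0.15,0]],
])

```text
t: 21.8
tool_pos: [0.6147, -0.2122, 0.0317]
orientation: [3.108, 0.34, -0.002]
force: [-0.0, 0.0, -2.6]
opening: 0.0553
```

Call:
play_rows([
  [[0,-0.8,0,0],[0,-1.6,0,0],[0,-2.4,0,0],[0,-1.0,0,0],[0,0,0,0]],
])

```text
t: 22.3
tool_pos: [0.6146, -0.2116, 0.0317]
orientation: [3.109, 0.341, -0.002]
force: [0.8, -0.2, -2.2]
opening: 0.0553
```

Call:
play_rows([
  [[0,-0.8,0,0],[0,-1.6,0,0],[0,-2.4,0,0],[0,-1.0,0,0],[0,0,0,0]],
])

```text
t: 22.8
tool_pos: [0.6146, -0.211, 0.0317]
orientation: [3.109, 0.343, -0.003]
force: [0.4, 0.7, -3.0]
opening: 0.0557
```

```bash
python3 wl.py w19; python3 - <<'E'
from h import *
im=cv2.imread("pics/w19.png");cv2.imwrite("pics/w19c.png",cv2.resize(im[0:210,180:460],None,fx=2.8,fy=2.8,interpolation=cv2.INTER_CUBIC))
print(inc(*Wd(-14,-197.2),.0315,b[2]),Bd(read_state()["tool_pos"]))
E
```

```text
22.8 [ 0.6146 -0.211   0.0317] eye [ 0.5985 -0.1391  0.1854]
(array([-0.02,  0.07,  0.03]), np.float64(0.005), np.float64(0.218)) [ -13.77022081 -196.45393363]
```

View pics/w19c.png

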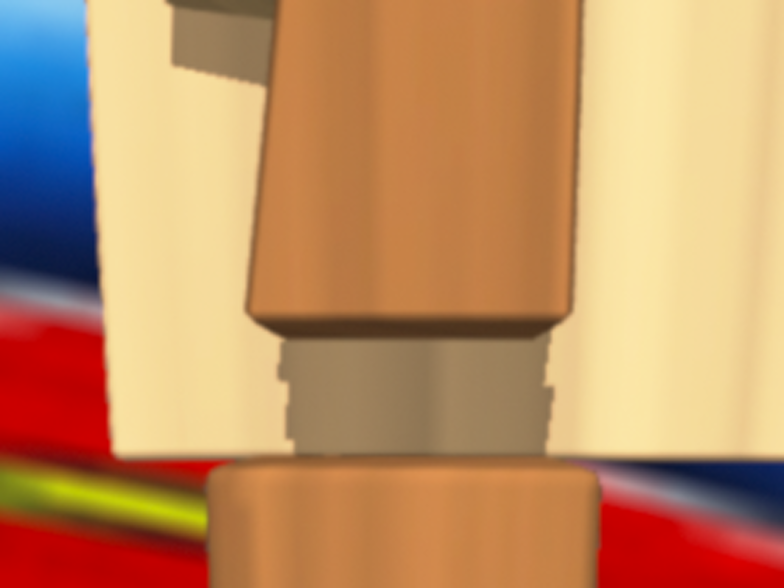

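Call:
play_rows([
  [[0,-0.8,0,0],[0,-1.7,0,0],[0,-2.4,0,0],[0,-2.4,0,0]],
])

```text
t: 23.25
tool_pos: [0.6101, -0.192, 0.0321]
orientation: [3.102, 0.341, 0.001]
force: [3.6, -17.3, -9.2]
opening: 0.0556
```

Call:
play_rows([
  [[0,1.0,0,0],[0,3.0,0,0],[0,5.0,-0.5,0],[0,7.0,-1.5,0],[0,7.5,-2.5,0]],
])

```text
t: 23.75
tool_pos: [0.6263, -0.2653, 0.0588]
orientation: [3.102, 0.34, -0.0]
force: [-0.2, 0.5, -2.3]
opening: 0.0556
```

```bash
python3 wl.py w20; python3 - <<'E'
from h import *
m=(.5757,-.3458,-.1379)
print(inc(*obj(m,0,-25),.06,m[2]))
E
```

```text
23.75 [ 0.6263 -0.2653  0.0588] eye [ 0.6099 -0.1923  0.2119]
(array([-7.66,  9.03,  0.33]), np.float64(0.356), np.float64(0.218))
```

View pics/w20.png

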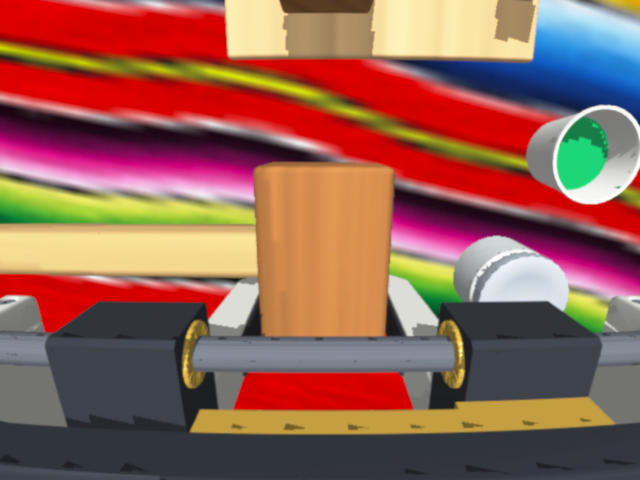

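Call:
play_rows([
  [[-2.5,3,0,0.12],[-5,6,0,0.24],[-7.7,9,0,0.356],[-7.7,9,0,0.356]],
])

```text
t: 24.2
tool_pos: [0.5694, -0.3734, 0.0636]
orientation: [3.11, -0.226, 0.009]
force: [0.2, -0.7, -3.7]
opening: 0.0556
```

Call:
play_rows([
  [[0,0,1,0],[0,0,2,0],[0,0,3,0],[0,0,3.4,0]],
])

```text
t: 24.6
tool_pos: [0.5689, -0.372, 0.0269]
orientation: [3.113, -0.223, 0.005]
force: [-0.4, -0.0, -3.5]
opening: 0.0558
```

```bash
python3 wl.py w21
```

```text
24.6 [ 0.5689 -0.372   0.0269] eye [ 0.5787 -0.298   0.18  ]
```

View pics/w21.png

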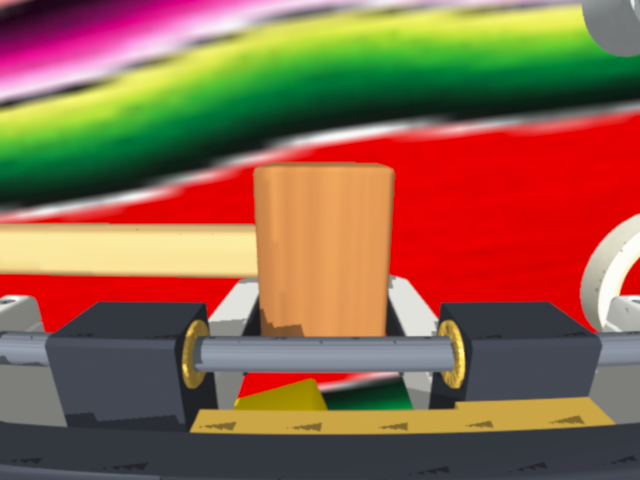

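Lower until the force shows contact, then release.

Call:
play_rows([
  [[0,0,0.25,0],[0,0,0.5,0],[0,0,0.65,0],[0,0,0.7,0]],
])

```text
t: 25.05
tool_pos: [0.569, -0.3722, 0.02]
orientation: [3.113, -0.223, 0.005]
force: [-1.1, 1.2, -0.8]
opening: 0.0553
```

Call:
play_rows([
  [[0,0,0.08,0],[0,0,0.1,0]],
])

```text
t: 25.25
tool_pos: [0.5691, -0.3724, 0.0198]
orientation: [3.113, -0.223, 0.005]
force: [-4.5, 2.8, 4.2]
opening: 0.0559
```

Call:
play_rows([
  [[0,0,0,0],[0,0,0,0],[0,0,0,0],[0,0,0,0],[0,0,0,0]],
], jaw=7.6)

```text
t: 25.75
tool_pos: [0.5691, -0.3724, 0.0198]
orientation: [3.113, -0.223, 0.005]
force: [0.9, 0.3, -0.4]
opening: 0.076
```

Call:
play_rows([
  [[0,0,-1,0],[0,0,-4,0],[0,0,-8,0],[0,0,-13,0],[0,0,-18,0]],
])

```text
t: 26.25
tool_pos: [0.5684, -0.3682, 0.2019]
orientation: [3.113, -0.223, 0.005]
force: [-0.2, -0.5, -0.2]
opening: 0.0759
```

```bash
python3 wl.py w22; python3 - <<'E'
from fitall import *
p,X,im=top("pics/top2.png");cv2.imwrite("pics/top2c.png",cv2.resize(im[150:340,150:500],None,fx=2.28,fy=2.28,interpolation=cv2.INTER_CUBIC))
im,d=read_camera("scene");cv2.imwrite("pics/scene2.png",im)
E
```

```text
26.25 [ 0.5684 -0.3682  0.2019] eye [ 0.5781 -0.2942  0.355 ]
```

View pics/w22.png

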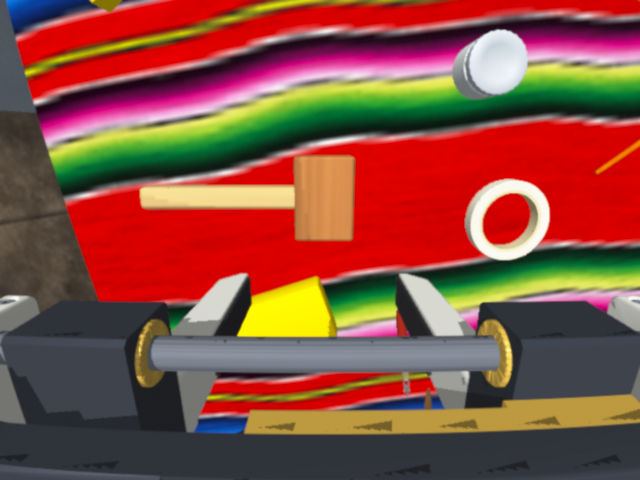

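View pics/top2c.png

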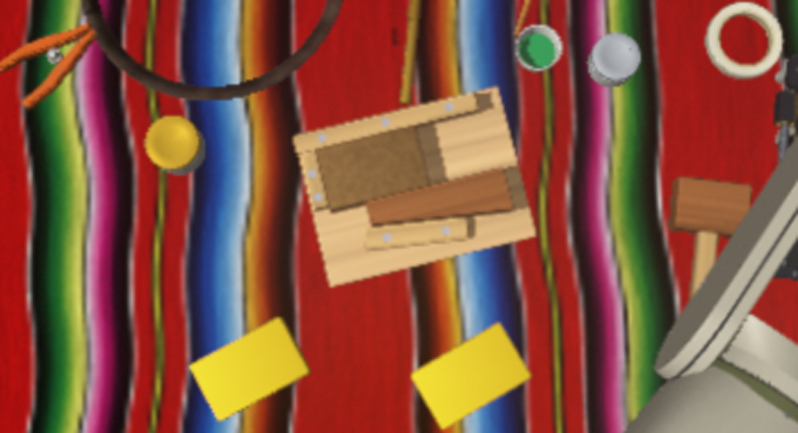

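```bash
python3 - <<'E'
from fitall import *
p,X,im=top();X,_,_=debias(X)
w=fit(p,X,[np.array(W[0])],.040,.08,.045,(*Wd(-11,-35),b[2]),.1)
# exclude block via color is hard: use hue mask
hsv=cv2.cvtColor(im,cv2.COLOR_BGR2HSV)
bb,e=fitboard(p,X);print("board",bb,e)
k=fit(p,X,[rect(-55,55,-34,34)],.033,.0415,.039,(*Wd(41,25),AY),.045);print("block",Bd(k[0][:2]),k[0][2]-AY,k[1])
print("wedge",Bd(w[0][:2]),w[0][2]-b[2],w[1])
big=cv2.resize(im,None,fx=6,fy=6,interpolation=cv2.INTER_CUBIC)
def dr(q,t,z,col):
    Q=np.array([obj(t,*a) for a in q]);uv=proj(p,np.c_[Q,np.full(len(Q),z)]);cv2.polylines(big,[np.round(uv*6+2.5).astype(np.int32)],True,col,1)
dr(W[0],(*Wd(-11,-34),b[2]),.045,(0,255,0));dr(rect(-55,55,-34,34),(*Wd(41,25),AY),.039,(255,0,0))
cv2.imwrite("pics/f.png",big[1100:1690,1650:2350])
run(p,X,"jars mallet")
E
```

```text
board [ 0.5848 -0.02    0.2207] (np.float64(2187.809357514085), np.float64(1465.2982874545255), np.float64(471.24647878703354))
block [38.6083 14.8692] -0.08978750288063764 60.5097686719827
wedge [-10.2285 -35.0481] 0.0037403383990193273 89.7689917411351
bias [-0.  0. -0. -0.  0.  0.] 0.0014136331527617354
head [ 0.5705 -0.3474 -0.1408] 27.8
mallet [ 0.5717 -0.3456 -0.1935] 1242.2
gold [ 0.6528  0.2279 -0.1311] 15.5
silver [ 0.7359 -0.2493 -0.0411] 14.2
cup [ 0.7486 -0.1651 -0.0325] 102.6
```

View pics/f.png

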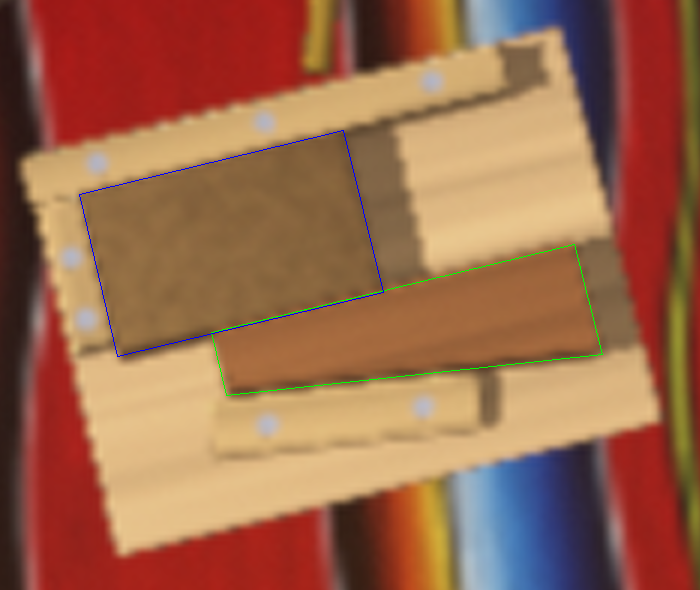

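```bash
python3 -c "
from plant import *
print(read_state()['t']);print(close_job())"
```

```text
26.45
the job is handed in; nothing more can be done
None
```

I finished the job and handed it in at 26.5 s. I pushed the block into the corner, stood the wedge loose in the gap thin end first, and drove it tight with the mallet, held by its head. The mallet now lies flat on the table off the board, about 5 mm from where it started.

**Checks that agreed:**
- **Block and wedge:** Drawn over the final top picture, the block lines up with its corner position and the wedge with a spot 1 mm past its seat. A separate fit put the wedge at y = -35.0, so whether it went that last 1 mm is within the measuring error.
- **Tightness:** After the first two taps slid the wedge home, six more moved it no visible amount. The mallet stopped within about 0.3 mm of the same place in the four of those I read, at 17 to 37 N. I did not try pulling the wedge back out.
- **Jars and cup:** All three were within about 0.3 mm of where they started.

**Checks that failed or disagreed:**
- **Cleat touched:** Early on, lowering too fast made the fingertips hit the top of the cleat with about 87 N in total. That is under the 120 N wrist limit. I took the 40 N limit to cover only the arm and gripper body, not the fingertips.
- **Tap force:** Three of the four forces I read were 27 to 37 N, above the suggested 15 to 25 N.
- **Final fits:** The final automatic fits of the block and board were off because the wedge now sits right beside the block. I relied on the overlay picture instead.
- **Camera difference:** The wrist and top cameras differed by about 2 mm on the board's position.

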